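# Pin the forming disc and set its retaining cap

### The arm

A 6-joint arm with a two-finger parallel gripper is mounted at the origin on the work surface. World frame = base frame: x ahead of the robot, y to its left, z up, the work surface at z = 0. Lengths are in mm, angles in rad, forces in N, time in s.
With the tool pointing down it reaches from about 275 to 825 mm from the base axis. Payload 4.9 kg.
Tool frame: the origin (TCP) lies midway between the tips of the shut fingers; the grasp point (between the pads) lies 19 mm behind it; z points along the fingers, y is the direction in which the jaws open and shut (so a half turn about z gives the same grasp; the last joint's range is limited). The gripper opens to 85 mm and grips with 20 to 120 N. Pads are 22 mm wide; open, the fingers measure 114 mm over their backs; the gripper's body (76 mm by 85 mm) begins 54 mm behind the grasp point. The pads swing forward as they close: fully open they stand 13 mm farther back than shut.
Start: joints at [1.022, 0.326, -0.193, 1.052, 0, 1.437], TCP at [221.65, 503.378, 231.281] pointing down, gripper open.
Joint ranges: [-2.65, 2.65], [-0.97, 1.79], [-1.3, 1.35], [-1.93, 2.1], [-1.47, 1.37], [-3.14, 3.14]. Speed limits (rad/s): [2.57, 2.57, 3.14, 3.14, 3.14, 3.14].

### API

Orientations are given as a rotation vector (axis times angle).
In Python, from bench import * gives the robot as it stands.
- The arm moves only by the tool move_arm, never from a script. Its argument "steps" is a list of rows, each a list of 6 numbers: the shift along the tool's x, y, z in m, then the turn, a rotation vector about the tool's x, y, z in rad. A call has 1 to 12 rows; each row is the pose to reach, as a shift and turn from the pose commanded when the call began, along the tool's axes at that moment; what a row does not reach only later rows make up. A row lasts 1/8 s, in which the tool goes at most 62.5 mm and 10.7 degrees, less where a joint would pass 70% of its speed; a pose out of reach is approached as far as the arm can. A call with a gripper value outside its range is refused whole. "jaw" is the gripper command: -1 is fully open, 1 is shut, values between are in proportion, set as the call begins (left out, the last holds). The fingers move at their own pace and stop on an object; "squeeze" is the grip in N (left out, the last holds). Time passes only in rows, so rows that repeat a pose let the fingers close. It gives the time, the measured TCP pose, the force and the opening at its end, in the units of the state.
- state(): the state, without advancing time (a new reading comes with each control period).
- get_image(name): name is "scene" or "top" or "wrist"; returns a dict with "frame" (420x560x3 uint8, red, green, blue), "depth" (420x560 float32, mm along the optical axis (not along the pixel's ray), 0 where there is no reading), "K" (3x3 intrinsics, pixels), "D" ([k1, k2, p1, p2, k3] as OpenCV has them; the pictures are not rectified), "xyz" and "rotation" of the camera in the world; the wrist camera has in their place "tool_from_camera" (4x4, takes a point from camera to tool coordinates, whose origin is the TCP and whose axes are the flange's). Camera axes: x right, y down, z forward; pixel columns grow to the right and rows downward; lengths in mm; the calibration is good to about 2 mm. A picture is of the moment at which its call begins: read the wrist's pose just before it.
- close_job(): hands the job in, once; it reports no verdict.
Trained networks look in the newest picture that a camera, given by its name, has taken for a name from the list of things; names that differ only in an ending like _2 or _b are one class to them, and where a whole thing is asked for, a point or a joint stands for the part that bears it (a point fixed in the world has none). Each returns a list of dicts, best first, with "score" (0 to 1); they miss things now and then, are a little off and sometimes report something else, mostly with a low value. They report only what shows in the picture. A call takes as long as a camera call.
- outline_of(camera, label): "pixels" (420x560 bool, what is visible of it).
- tip_of(camera, label): "position" ([x, y, z] in mm, in the coordinates of the camera as it stood for that picture, good to about 4 mm: a listed point, or the origin of a listed thing).
The state is a dict: "time": time; "joint_pos": joint angles; "qvel": joint speeds; "effort": joint torques, N m; "position": TCP position; "tcp_rot": TCP orientation; "force": force on the tool from outside, world axes, zero at the start; "moment": the same for the moment, N m; "opening": opening from 0.0 (shut) to 1.0 (fully open).
Only numpy, scipy, OpenCV 4.12 (cv2) and the standard library are available. Lean on these libraries where they do the work, as an engineer would, in place of code of your own. Each camera call takes 0.05 s, during which the arm holds its last target.

### The job

The forming head of the bun machine is back from the wash. Take the two knob-headed drive pins out of the white rack and drop one fully home into each of the two bushes on the disc; then screw the knurled centre cap down (clockwise) until it bottoms out, and back it off a quarter turn so the disc keeps its running clearance. Finish while still gripping the cap at that setting, so that it cannot creep while the lock screw is nipped up, and leave the jacking screw in the rack and the other things on the bench where they are.

Things in the scene. Friction and masses are not known exactly. Their poses are not given: they have to be found in the camera images.
- head: The forming head, fixed to the bench: a square steel gear housing (170 x 170 x 34 mm) carrying a horizontal round aluminium disc, diameter 190 mm, top face 56 mm above the bench. Its origin is on the bench under the disc's centre, z up. The two bushes stand on the disc at 75 mm either side of the centre along its x axis; the knurled cap stands on its centre.
- bush_a (a point): Centre of the mouth of the first drive bush: a dark steel upright tube on the disc, 30 mm outside diameter, 24 mm high (mouth 80 mm above the bench), round bore 13.5 mm, 24 mm deep. 75 mm from the cap's axis.
- bush_b (a point): Centre of the mouth of the second drive bush, the same as the first, on the opposite side of the cap. Either pin may go in either bush.
- pin1_mid (a point): Middle of a loose steel drive pin, 53 mm long, 75 g. From its foot up: tapered-foot shank 12 mm diameter, 24 mm long; collar 20 mm diameter, 5 mm thick; knurled knob 16 mm diameter, 24 mm tall. This point is 26.5 mm above the foot, 2.5 mm above the collar's underside, 14.5 mm below the knob's middle (pin's z points up to the knob). When home, the collar lies on the bush's rim.
- pin2_mid (a point): Middle of the other drive pin, identical to the first.
- cap (a joint): Angle of the knurled cap on its right-hand thread, rad: 0 is bottomed out (hard stop); it grows as the cap is unscrewed (counter-clockwise from above); 1.57 is a quarter turn backed off. Starts at 2.3 to 3.8. The thread lifts the cap 4 mm a turn (0.64 mm per rad), with 0.12 N m of friction; the cap stays where it is left.
- cap_grip (a point): On the cap's vertical axis, at the height to grip. Steel cap: plain flange 56 mm diameter, 8 mm thick, at the bottom; above it a round knurled grip 44 mm diameter, 36 mm tall, with a slot across its flat top. This point is 23 mm above the flange's top, 13 mm below the cap's top; 91 mm above the bench when bottomed out, it rises and turns with the cap.
- rack: White plastic pin rack, fixed, 50 x 150 x 30 mm high, with three blind holes 16 mm deep in a row along its y axis, 50 mm apart; origin under its centre. The two drive pins (collar's underside 8 mm above the rack's top) and the jacking screw stand in the holes in any order.
- jack_screw: Bystander: a dark steel screw with a low hex head (19 mm across, 8 mm tall) and no knob, 32 mm long, standing in the third hole of the rack; origin at its foot. Leave it.
- mallet: Bystander: a mallet with a wooden handle and an amber plastic head 56 mm diameter, 85 mm long, lying on the bench beyond the rack; origin on the bench under the head's centre, the handle running 270 mm along its -x.
- bowl: Bystander: a steel bowl, 150 mm across and 60 mm high, on the bench; origin under its centre.
- scale: Bystander: a flat portion scale, 150 x 170 x 27 mm, on the bench; origin under its centre.

How it is judged:
By the outcome, as a careful person would: the job done as asked, in the order asked, and still so for the second after the job is handed in, while the arm keeps its last pose, push and grip.
It also fails if it takes over 72 s, if anything falls off the work surface, if the arm or the gripper's body presses on something with over 40 N, if the wrist force passes 120 N, or if a joint passes its speed limit or range.

## Working session

There is one attempt and no reset: what is moved stays moved. The work goes in short steps, Python scripts to look and compute and a tool call to move; the robot and the scene stay as the last step left them, time stands still between calls to the robot, and variables do not carry over. Pictures are saved under pics/ and viewed, and the job is handed in when it is done.

Besides the shell and the picture viewer there is one more tool, called as a command line: name --pt "numbers of a row" for each row, then --argument value for the rest. move_arm: Moves the arm, as the interface text tells. Its arguments: {"type":"object","properties":{"steps":{"type":"array","items":{"type":"array","items":{"type":"number"}}},"jaw":{"type":"number"},"squeeze":{"type":"number"}},"required":["steps"]}

```bash
mkdir -p pics; ls
cat > h.py <<'E'
from bench import *
import numpy as np, cv2
from scipy.spatial.transform import Rotation as R
def cam(name):
    s=state(); im=get_image(name)
    if name=="wrist":
        T=np.eye(4); T[:3,:3]=R.from_rotvec(s["tcp_rot"]).as_matrix(); T[:3,3]=s["position"]
        W=T@np.array(im["tool_from_camera"])
    else:
        W=np.eye(4); r=np.array(im["rotation"]); W[:3,:3]=r if r.shape==(3,3) else R.from_rotvec(r).as_matrix(); W[:3,3]=im["xyz"]
    return im,W
def save(im,n): cv2.imwrite("pics/"+n+".png",im["frame"][:,:,::-1])
def px2w(im,W,mask):
    v,u=np.nonzero(mask&(im["depth"]>0)); d=im["depth"][v,u]
    p=cv2.undistortPoints(np.stack([u,v],1).astype(np.float64)[:,None],np.array(im["K"]),np.array(im["D"]))[:,0]
    P=np.c_[p*d[:,None],d]
    return P@W[:3,:3].T+W[:3,3],u,v
E
python3 - <<'E'
from h import *
print(state())
for n in ["top","scene","wrist"]:
    im,W=cam(n); save(im,n+"0"); print(n,W.round(3).tolist(),np.array(im["K"]).tolist())
    for l in ["head","bush_a","pin1_mid","cap","cap_grip","rack","jack_screw"]:
        t=tip_of(n,l)
        print(n,l,[(round(x["score"],2),(W[:3,:3]@np.array(x["position"])+W[:3,3]).round(1).tolist()) for x in t])
E
```

```text
pics
{'time': 0.0, 'joint_pos': array([ 1.02178668e+00,  3.26951437e-01, -1.93589549e-01,  1.05196938e+00,
       -3.15953732e-06,  1.43660905e+00]), 'qvel': array([ 1.77067064e-03,  2.89310673e-05,  1.06452489e-03, -3.43041551e-04,
       -5.41797265e-04,  3.27330261e-04]), 'effort': array([-6.85246669e-04, -4.43401766e+01,  2.62439382e+01,  1.53612538e-02,
       -8.83143662e-05, -1.36015050e-06]), 'position': array([221.34752455, 502.86749854, 230.49555116]), 'tcp_rot': array([-6.46821735e-01, -3.07369987e+00,  2.53803429e-03]), 'force': array([0.56514711, 0.15623986, 0.15780735]), 'moment': array([-0.0298834 ,  0.02159456,  0.007403  ]), 'opening': 0.9954896951844459}
top [[0.014, -0.993, 0.116, 450.575], [-1.0, -0.012, 0.021, 7.348], [-0.02, -0.117, -0.993, 1371.892], [0.0, 0.0, 0.0, 1.0]] [[471.0269718490332, 0.0, 277.42565066041095], [0.0, 471.0269718490332, 213.16356529224856], [0.0, 0.0, 1.0]]
top head [(0.79, [556.8, 72.3, 2.8]), (0.5, [564.5, 73.5, 91.0])]
top bush_a [(0.65, [526.5, 140.8, 79.5]), (0.63, [597.7, 7.6, 80.1]), (0.21, [682.3, 351.6, 0.4])]
top pin1_mid [(0.57, [534.5, -356.8, 42.7]), (0.16, [542.2, -252.2, 39.2])]Traceback (most recent call last):
  File "<stdin>", line 6, in <module>
ValueError: it knows: bowl, bush, cap_grip, head, jack_screw, mallet, pin1_mid, pin2_mid, rack, scale
```

Run:
```python
from h import *
for n in ["top","scene","wrist"]:
    im,W=cam(n); save(im,n+"0"); print(n)
    for l in ["head","bush_a","pin1_mid","cap_grip","rack","jack_screw"]:
        t=tip_of(n,l)
        print(n,l,[(round(x["score"],2),(W[:3,:3]@np.array(x["position"])+W[:3,3]).round(1).tolist()) for x in t])
```

```text
top
top head [(0.75, [558.8, 70.9, -2.3])]
top bush_a [(0.87, [522.2, 142.0, 77.8]), (0.81, [598.8, 8.9, 82.3])]
top pin1_mid [(0.38, [535.0, -357.1, 43.5])]
top cap_grip [(0.77, [565.6, 75.8, 91.4]), (0.74, [538.3, -301.8, 16.2])]
top rack [(0.69, [535.7, -302.7, 3.5]), (0.33, [526.2, 143.4, 77.4])]
top jack_screw [(0.46, [535.3, -304.3, 16.6])]
scene
scene head [(0.89, [563.8, 81.0, -1.4]), (0.3, [443.6, 411.0, 1.6])]
scene bush_a [(0.76, [597.8, 12.1, 78.7]), (0.58, [524.0, 144.5, 78.6]), (0.2, [444.5, 407.5, -0.6])]
scene pin1_mid [(0.62, [534.4, -353.2, 40.7])]
scene cap_grip [(0.81, [564.6, 75.9, 90.3]), (0.17, [445.5, 408.9, 2.9])]
scene rack [(0.63, [541.2, -304.9, 0.5])]
scene jack_screw [(0.69, [533.9, -352.0, 37.2]), (0.42, [536.2, -304.1, 15.0])]
wrist
wrist head []
wrist bush_a []
wrist pin1_mid []
wrist cap_grip []
wrist rack []
wrist jack_screw []
```

View pics/top0.png

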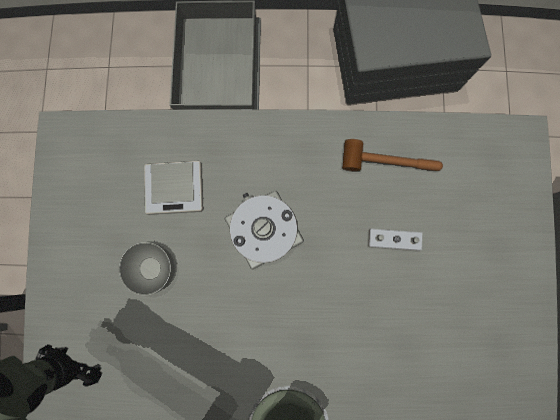

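View pics/scene0.png

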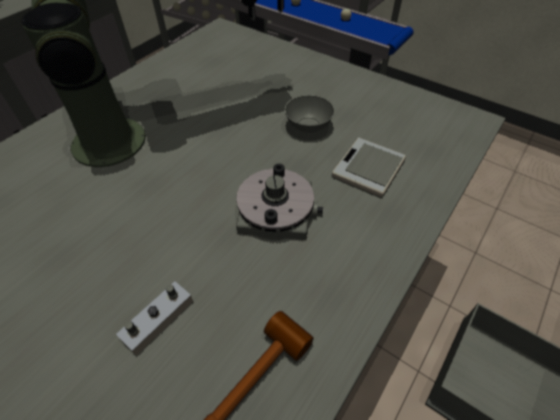

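View pics/wrist0.png

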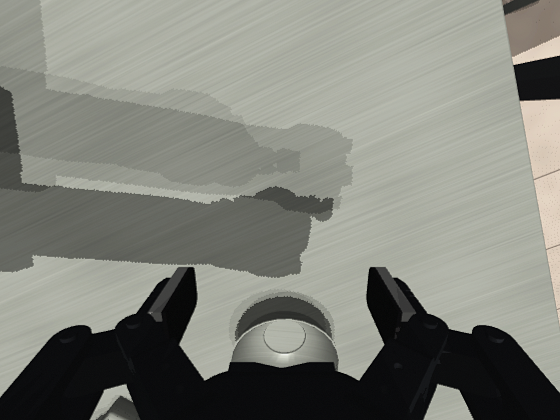

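The top view shows the head disc at about (263,228) and the rack at (396,239). The scene view shows the two knobbed pins in the outer rack holes and the low jack screw in the middle. The wrist view shows bare bench. Next I'll plan the wrist-camera looks.

```bash
cat >> h.py <<'E'
def Rdown(yawx,tilt=None):
    x=np.array([np.cos(yawx),np.sin(yawx),0]); z=np.array([0,0,-1.]); y=np.cross(z,x)
    return np.stack([x,y,z],1)
def delta(pos,yawx,sag=(0,0,0)):
    s=state(); R0=R.from_rotvec(s["tcp_rot"]).as_matrix()
    d=R0.T@(np.array(pos)-s["position"])/1000
    r=R.from_matrix(R0.T@Rdown(yawx)).as_rotvec()
    print("t",s["time"],"pos",s["position"].round(2),"yawx",np.degrees(np.arctan2(R0[1,0],R0[0,0])).round(2),"tiltz",R0[:,2].round(4),"q",s["joint_pos"].round(3),"F",s["force"].round(1),"M",s["moment"].round(2),"open",round(s["opening"],3))
    print("delta m",d.round(4),"rot",r.round(4),"rows>=",max(np.linalg.norm(d)/.0625,np.linalg.norm(r)/.187).round(1))
E
python3 - <<'E'
from h import *
im,W=cam("wrist"); print(np.array(im["tool_from_camera"]).round(3), im["K"],im["D"])
C=W[:3,:3]; print(C.round(2))
im,W=cam("top")
for l in ["pin1_mid","jack_screw","rack","bush"]:
    for o in outline_of("top",l):
        P,u,v=px2w(im,W,o["pixels"]); 
        if len(P): print(l,round(o["score"],2),len(P),np.median(P,0).round(1),P.max(0).round(0),u.mean().round(1),v.mean().round(1))
    
delta([480,180,330],np.radians(120))
E
```

```text
[[-1.00000e-03 -9.49000e-01 -3.15000e-01  7.98980e+01]
 [ 1.00000e+00 -1.00000e-03  0.00000e+00  5.75000e-01]
 [-0.00000e+00 -3.15000e-01  9.49000e-01 -1.41884e+02]
 [ 0.00000e+00  0.00000e+00  0.00000e+00  1.00000e+00]] [[297.37232483   0.         281.30812285]
 [  0.         297.37232483 210.319161  ]
 [  0.           0.           1.        ]] [0.00041807 0.         0.         0.         0.        ]
[[ 0.4   0.87  0.29]
 [ 0.91 -0.38 -0.13]
 [ 0.    0.32 -0.95]]
pin1_mid 0.57 3904 [558.2  76.   57.8] [672. 187. 114.] 262.9 228.9
pin1_mid 0.49 34 [ 533.4 -348.4   66.9] [ 541. -343.   72.] 414.7 239.7
rack 0.84 829 [ 534.8 -298.    31.4] [ 568. -225.   67.] 394.3 239.3
rack 0.52 319 [558.1  74.4 105.8] [587. 103. 114.] 262.5 228.1
bush 0.57 3891 [558.6  74.5  57.8] [672. 183. 114.] 263.2 228.7
t 1.55 pos [221.65 503.37 231.27] yawx 156.23 tiltz [-1.e-04 -0.e+00 -1.e+00] q [ 1.022  0.326 -0.193  1.052  0.     1.437] F [ 0.5  0.5 -0.3] M [ 0.04  0.03 -0.02] open 1.0
delta m [-0.3668 -0.1918 -0.0987] rot [-0.     -0.      0.6324] rows>= 6.8
```

Run:
```python
from h import *
delta([576,49,190],np.radians(120))
```

```text
t 1.55 pos [221.65 503.37 231.27] yawx 156.23 tiltz [-1.e-04 -0.e+00 -1.e+00] q [ 1.022  0.326 -0.193  1.052  0.     1.437] F [ 0.5  0.5 -0.3] M [ 0.04  0.03 -0.02] open 1.0
delta m [-0.5074 -0.273   0.0413] rot [-0.     -0.      0.6324] rows>= 9.2
```

move_arm --pt "-0.5075 -0.273 0.041 0 0 0.632" --pt "-0.5075 -0.273 0.041 0 0 0.632" --pt "-0.5075 -0.273 0.041 0 0 0.632" --pt "-0.5075 -0.273 0.041 0 0 0.632" --pt "-0.5075 -0.273 0.041 0 0 0.632" --pt "-0.5075 -0.273 0.041 0 0 0.632" --pt "-0.5075 -0.273 0.041 0 0 0.632" --pt "-0.5075 -0.273 0.041 0 0 0.632" --pt "-0.5075 -0.273 0.041 0 0 0.632" --pt "-0.5075 -0.273 0.041 0 0 0.632" --pt "-0.5075 -0.273 0.041 0 0 0.632" --pt "-0.5075 -0.273 0.041 0 0 0.632"

```text
time: 3.05
position: [575.1, 50.3, 190.3]
tcp_rot: [-1.568, -2.721, -0.0]
force: [-0.3, -0.6, -0.8]
opening: 1.002
```

Run:
```python
from h import *
s=state();print(s["position"],s["qvel"].round(3),s["joint_pos"].round(3))
im,W=cam("wrist"); save(im,"w1"); np.savez("w1.npz",frame=im["frame"],depth=im["depth"],W=W,K=im["K"],D=im["D"])
for l in ["head","bush_a","cap_grip"]:
    print(l,[(round(x["score"],2),(W[:3,:3]@np.array(x["position"])+W[:3,3]).round(1).tolist()) for x in tip_of("wrist",l)])
```

```text
[575.07783576  50.27794835 190.30633296] [ 0.013 -0.008 -0.002 -0.001 -0.001 -0.002] [-0.041  0.406 -0.183  0.983  0.     1.004]
head [(0.63, [563.6, 75.7, 0.2])]
bush_a [(0.96, [601.8, 16.4, 81.3]), (0.76, [528.9, 142.6, 81.7])]
cap_grip [(0.69, [563.3, 79.6, 94.8])]
```

View pics/w1.png

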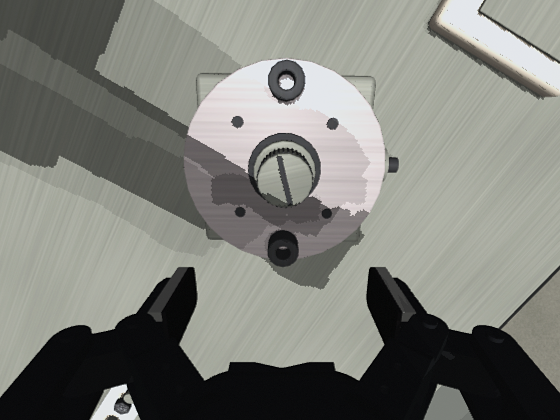

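The wrist view shows the bushes at (286,82) and (283,248), and the cap's slotted top at (285,180). Now a settled picture to measure from.

```bash
cat >> h.py <<'E'
from scipy.optimize import least_squares
def circ(p,r=None):
    c=p.mean(0)
    if r is None:
        f=least_squares(lambda q:np.hypot(*(p-q[:2]).T)-q[2],[*c,np.hypot(*(p-c).T).mean()],loss="soft_l1"); return f.x
    f=least_squares(lambda q:np.hypot(*(p-q[:2]).T)-r,c,loss="soft_l1"); return np.r_[f.x,r]
def zmask(im,W):
    H,Wd=im["depth"].shape
    P,u,v=px2w(im,W,np.ones((H,Wd),bool)); out=np.full((H,Wd,3),np.nan); out[v,u]=P; return out
def boundary(m):
    k=np.ones((3,3),np.uint8); return m & ~cv2.erode(m.astype(np.uint8),k).astype(bool)
E
python3 - <<'E'
from h import *
s=state();print(s["position"],s["qvel"].round(3))
im,W=cam("wrist"); np.savez("w1.npz",frame=im["frame"],depth=im["depth"],W=W,K=im["K"],D=im["D"],pos=s["position"])
X=zmask(im,W)
d=X[:,:,2]; 
disc=(np.abs(X[:,:,0]-563)<100)&(np.abs(X[:,:,1]-76)<100)
print("disc z",np.nanmedian(d[disc&(np.abs(d-56)<6)]))
for nm,c in [("bA",(526,142)),("bB",(600,12)),("cap",(563,76))]:
    near=(np.hypot(X[:,:,0]-c[0],X[:,:,1]-c[1])<(26 if nm!="cap" else 30))
    zt=80 if nm!="cap" else 106
    m=near&(np.abs(d-zt)<4)
    print(nm,m.sum(),np.nanmedian(d[m]))
    m=near&(np.abs(d-np.nanmedian(d[m]))<1.5)
    cs,_=cv2.findContours(m.astype(np.uint8),cv2.RETR_EXTERNAL,cv2.CHAIN_APPROX_NONE)
    cc=max(cs,key=len)[:,0]; p=X[cc[:,1],cc[:,0],:2]; print("outer",circ(p).round(2),len(p))
    cs,_=cv2.findContours(m.astype(np.uint8),cv2.RETR_CCOMP,cv2.CHAIN_APPROX_NONE)
    for c2 in cs:
        c2=c2[:,0]
        if len(c2)>12: print("   contour",len(c2),circ(X[c2[:,1],c2[:,0],:2]).round(2), circ(c2.astype(float)).round(2))
E
```

```text
[575.52949732  50.28075916 190.63127577] [-0.006  0.002  0.003  0.    -0.002 -0.001]
disc z 55.40246237283512
bA 951 79.0782277830753
outer [527.34 142.73  14.1 ] 115
   contour 115 [527.34 142.73  14.1 ] [285.73  79.39  18.76]
   contour 54 [527.27 142.74   7.16] [285.64  79.65   9.5 ]
bB 584 79.1380461954574
outer [599.89  12.08  14.09] 85
   contour 85 [599.89  12.08  14.09] [282.2  251.83  14.32]
   contour 45 [599.91  12.22   7.36] [282.21 252.     7.33]
cap 2417 105.40464519566942
outer [563.51  77.58  21.09] 167
   contour 167 [563.51  77.58  21.09] [284.05 179.46  26.8 ]
```

Run:
```python
from h import *
delta([536,-330,150],np.radians(90))
```

```text
t 3.3 pos [575.71  50.09 190.64] yawx 120.12 tiltz [ 4.e-04  1.e-04 -1.e+00] q [-0.041  0.406 -0.182  0.982  0.     1.004] F [ 0.2 -0.2  0.3] M [-0.03 -0.02  0.04] open 1.002
delta m [-0.3088 -0.2251  0.0406] rot [4.000e-04 0.000e+00 5.257e-01] rows>= 6.1
```

move_arm --pt "-0.309 -0.225 0.0405 0 0 0.526" --pt "-0.309 -0.225 0.0405 0 0 0.526" --pt "-0.309 -0.225 0.0405 0 0 0.526" --pt "-0.309 -0.225 0.0405 0 0 0.526" --pt "-0.309 -0.225 0.0405 0 0 0.526" --pt "-0.309 -0.225 0.0405 0 0 0.526" --pt "-0.309 -0.225 0.0405 0 0 0.526" --pt "-0.309 -0.225 0.0405 0 0 0.526" --pt "-0.309 -0.225 0.0405 0 0 0.526" --pt "-0.309 -0.225 0.0405 0 0 0.526"

```text
time: 4.55
position: [536.4, -329.4, 150.2]
tcp_rot: [2.221, 2.222, 0.0]
force: [-0.3, -0.7, -0.6]
opening: 1.001
```

Run:
```python
from h import *
s=state();print(s["position"],s["qvel"].round(3),s["joint_pos"].round(3))
im,W=cam("wrist"); save(im,"w2"); np.savez("w2.npz",frame=im["frame"],depth=im["depth"],W=W,K=im["K"],D=im["D"])
for l in ["rack","pin1_mid","jack_screw"]:
    print(l,[(round(x["score"],2),(W[:3,:3]@np.array(x["position"])+W[:3,3]).round(1).tolist()) for x in tip_of("wrist",l)])
X=zmask(im,W); d=X[:,:,2]
reg=(np.abs(X[:,:,0]-536)<40)&(np.abs(X[:,:,1]+303)<90)
m=(reg&(d>24)).astype(np.uint8)
cs,_=cv2.findContours(m,cv2.RETR_EXTERNAL,cv2.CHAIN_APPROX_NONE); c=max(cs,key=cv2.contourArea)
print("rack z",np.nanmedian(d[reg&(abs(d-30)<4)]))
rk=reg&(abs(d-30)<4); P=X[rk][:,:2].astype(np.float32); print(cv2.minAreaRect(P))
for lo,hi in [(60,72),(38,47),(33,50)]:
    n,lab,st,ce=cv2.connectedComponentsWithStats((reg&(d>lo)&(d<hi)).astype(np.uint8))
    for i in range(1,n):
        if st[i,4]>60:
            p=X[lab==i]; z=np.median(p[:,2]); q=p
            cs,_=cv2.findContours((lab==i).astype(np.uint8),cv2.RETR_EXTERNAL,cv2.CHAIN_APPROX_NONE); c=cs[0][:,0]
            print(lo,st[i,4],"med",np.median(p,0).round(1),"circ",circ(X[c[:,1],c[:,0],:2]).round(2),"px",ce[i].round(1))
```

```text
[ 536.44541128 -329.40865719  150.18017629] [-0.004  0.002  0.004  0.001 -0.002 -0.003] [-0.668  0.531 -0.088  0.952  0.     0.902]
rack []
pin1_mid [(0.86, [537.1, -348.3, 43.4])]
jack_screw [(0.57, [542.0, -298.4, 8.5])]
rack z 29.36062413059267
((538.89208984375, -301.56414794921875), (150.438720703125, 50.1104736328125), 86.29251098632812)
60 396 med [ 541.9 -251.3   66.2] circ [ 542.09 -251.45    7.66] px [287.4 116. ]
60 308 med [ 535.7 -349.6   66.1] circ [ 535.67 -350.69    7.71] px [279.  240.5]
38 82 med [ 537.5 -247.1   42.2] circ [ 542.31 -251.57    9.28] px [282.7 112.8]
38 458 med [ 539.1 -300.7   45.3] circ [ 538.88 -301.12    9.74] px [282.7 177.1]
38 121 med [ 535.6 -344.4   42. ] circ [ 535.59 -351.45    9.16] px [278.9 225.2]
33 82 med [ 537.5 -247.1   42.2] circ [ 542.31 -251.57    9.28] px [282.7 112.8]
33 465 med [ 539.1 -300.6   45.3] circ [ 538.9  -301.1     9.75] px [282.7 177. ]
33 150 med [ 535.6 -344.2   42.4] circ [ 535.64 -351.42    9.12] px [279.2 225.4]
```

View pics/w2.png

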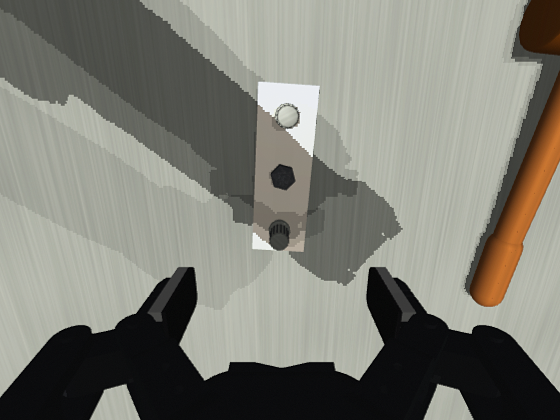

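The rack's row runs at 86.3° and the pins stand at about (542,-251) and (536,-351), with the jack screw in the middle. I'll take the nearer pin first.

Run:
```python
from h import *
delta([542.1,-251.4,80],np.radians(86.3))
```

```text
t 4.75 pos [ 536.22 -330.36  150.01] yawx 89.95 tiltz [ 2.e-04 -1.e-04 -1.e+00] q [-0.669  0.532 -0.087  0.952  0.     0.902] F [ 0.2 -0.2  0.1] M [-0.   -0.08 -0.01] open 1.0
delta m [0.079  0.0058 0.07  ] rot [0.0002 0.0001 0.0638] rows>= 1.7
```

move_arm --pt "0.04 0.003 0.02 0 0 0.032" --pt "0.079 0.0058 0.05 0 0 0.064" --pt "0.079 0.0058 0.07 0 0 0.064" --pt "0.079 0.0058 0.07 0 0 0.064" --pt "0.079 0.0058 0.07 0 0 0.064" --jaw 0.06 --squeeze 60

```text
time: 5.38
position: [542.5, -252.8, 80.7]
tcp_rot: [2.293, 2.146, 0.001]
force: [1.3, -0.2, 0.6]
opening: 0.469
```

Run:
```python
from h import *
im,W=cam("wrist"); save(im,"w3")
delta([542.1,-251.4,45],np.radians(86.3))
```

```text
t 5.425 pos [ 542.64 -253.05   80.93] yawx 86.19 tiltz [ 0.0017 -0.0011 -1.    ] q [-0.56   0.547 -0.259  0.762 -0.     1.078] F [ 0.5 -0.3 -0.1] M [-0.03 -0.03  0.02] open 0.472
delta m [ 0.0016 -0.0007  0.0359] rot [ 0.0018  0.001  -0.002 ] rows>= 0.6
```

View pics/w3.png

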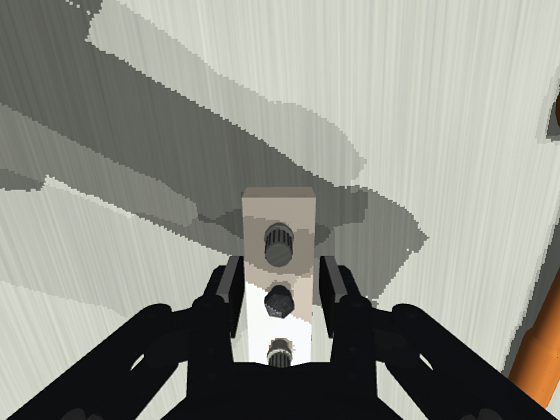

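The fingers are centred about the pin (pads at columns 237 and 326, pin at 279). I'll check the pads' position in the tool frame with depth.

Run:
```python
from h import *
im,W=cam("wrist"); 
T=np.array(im["tool_from_camera"]); 
P=zmask(im,T)
m=(np.abs(P[:,:,1])<45)&(P[:,:,2]>-60)&(P[:,:,2]<8)&(np.abs(P[:,:,0])<40)
for sg in (1,-1):
    q=P[m&(sg*P[:,:,1]>8)]
    for z0 in range(-40,8,5):
        r=q[(q[:,2]>=z0)&(q[:,2]<z0+5)]
        if len(r)>3: print(sg,z0,len(r),r.min(0).round(1),r.max(0).round(1))
Xw=zmask(im,W); d=Xw[:,:,2]
k=(np.hypot(Xw[:,:,0]-542,Xw[:,:,1]+251)<16)&(d>62)&(d<72)
cs,_=cv2.findContours(k.astype(np.uint8),cv2.RETR_EXTERNAL,cv2.CHAIN_APPROX_NONE); c=max(cs,key=len)[:,0]
print(circ(Xw[c[:,1],c[:,0],:2]), np.nanmedian(d[k]),"tool",circ(P[c[:,1],c[:,0],:2]))
print(state()["position"])
```

```text
1 -40 411 [-11.2  21.  -40. ] [ 12.1  30.5 -35. ]
1 -35 237 [-10.7  20.8 -35. ] [ 12.1  34.8 -30. ]
1 -30 242 [-11.1  20.9 -30. ] [ 11.8  34.8 -25. ]
1 -25 227 [-11.1  21.  -25. ] [ 11.9  35.  -20. ]
1 -20 207 [-11.3  21.  -20. ] [ 12.   34.7 -15.1]
1 -15 172 [-10.9  21.  -15. ] [ 11.7  34.7 -10. ]
1 -10 133 [-10.6  20.9 -10. ] [11.9 33.5 -5.1]
1 -5 46 [-10.8  21.   -4.9] [11.  27.6 -0.4]
-1 -40 406 [-11.  -28.2 -39.9] [ 12.2 -18.8 -35. ]
-1 -35 227 [-10.8 -32.4 -34.9] [ 12.2 -18.7 -30. ]
-1 -30 260 [-10.9 -32.9 -30. ] [ 12.  -18.8 -25. ]
-1 -25 221 [-10.4 -32.4 -25. ] [ 12.1 -18.8 -20. ]
-1 -20 206 [-10.8 -32.7 -20. ] [ 12.3 -18.8 -15.1]
-1 -15 173 [-10.5 -32.6 -15. ] [ 11.9 -18.7 -10. ]
-1 -10 133 [-10.9 -31.6  -9.9] [ 11.9 -18.8  -5.3]
-1 -5 49 [-10.8 -25.3  -5. ] [ 11.1 -18.7  -1.2]
[ 541.94738288 -250.88440775    7.70855991] 66.0196355956013 tool [ 2.12889429 -0.86610956  7.70924406]
[ 542.63209609 -253.11876957   80.97103677]
```

Camera bias in the tool frame is about (+0.5, +1.1) mm, so the true pin offset is (1.6, -2.0). I'll apply that, descend and grip.

move_arm --pt "0.0017 -0.002 0.015 0 0 0" --pt "0.0017 -0.002 0.03 0 0 0" --pt "0.0017 -0.002 0.0355 0 0 0" --pt "0.0017 -0.002 0.0355 0 0 0"

```text
time: 5.98
position: [539.4, -250.0, 43.3]
tcp_rot: [-2.292, -2.146, 0.001]
force: [0.2, 0.5, 1.2]
opening: 0.473
```

move_arm --pt "0 0 0 0 0 0" --pt "0 0 0 0 0 0" --pt "0 0 0 0 0 0" --pt "0 0 0 0 0 0" --jaw 1 --squeeze 60

```text
time: 6.48
position: [540.4, -250.5, 44.8]
tcp_rot: [2.293, 2.146, 0.001]
force: [0.9, 1.1, 2.2]
opening: 0.164
```

Run:
```python
from h import *
im,W=cam("wrist"); save(im,"w4")
delta([540.8,-251.4,110],np.radians(86.3))
```

```text
t 6.525 pos [ 540.42 -250.54   44.81] yawx 86.22 tiltz [ 1.e-03 -6.e-04 -1.e+00] q [-0.558  0.587 -0.299  0.684  0.     1.079] F [0.5 0.2 4. ] M [-0.02 -0.07 -0.  ] open 0.161
delta m [-0.0009  0.0005 -0.0652] rot [ 0.001   0.0005 -0.0014] rows>= 1.0
```

View pics/w4.png

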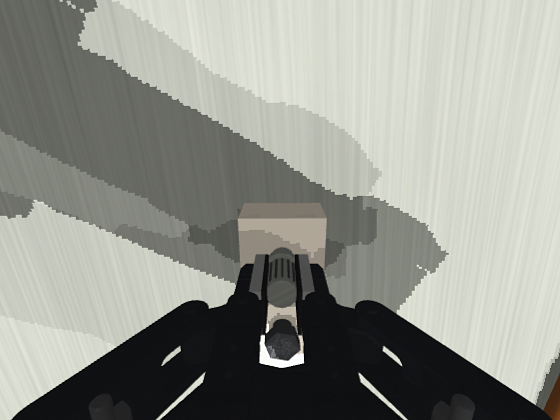

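Pin 1 is between the pads (about (281,270)). Lift it and carry to above bush B.

move_arm --pt "-0.0009 0.0005 -0.03 0 0 0" --pt "-0.0009 0.0005 -0.07 0 0 0" --pt "-0.0009 0.0005 -0.105 0 0 0" --pt "-0.0009 0.0005 -0.105 0 0 0"

```text
time: 7.02
position: [542.1, -252.3, 152.1]
tcp_rot: [2.29, 2.143, 0.002]
force: [-0.3, -0.3, -0.4]
opening: 0.163
```

Run:
```python
from h import *
delta([599.2,11.2,150],np.radians(119.1))
im,W=cam("wrist"); save(im,"w5")
```

```text
t 7.025 pos [ 542.06 -252.27  152.13] yawx 86.22 tiltz [ 0.0045 -0.0029 -1.    ] q [-0.559  0.47  -0.185  0.91  -0.     1.078] F [-0.3 -0.3 -0.4] M [-0.02 -0.01  0.03] open 0.163
delta m [0.2667 0.0396 0.0016] rot [ 0.0038  0.0038 -0.5739] rows>= 4.3
```

View pics/w5.png

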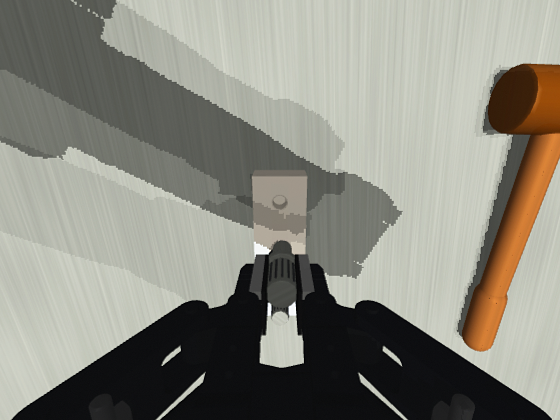

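Pin 1 is out of the rack and held upright in the jaws. Its empty hole shows at (279,201).

move_arm --pt "0.267 0.04 0 0 0 -0.574" --pt "0.267 0.04 0 0 0 -0.574" --pt "0.267 0.04 0 0 0 -0.574" --pt "0.267 0.04 0 0 0 -0.574" --pt "0.267 0.04 0 0 0 -0.574" --pt "0.267 0.04 0 0 0 -0.574" --pt "0.267 0.04 0 0 0 -0.574" --pt "0.267 0.04 0 0 0 -0.574"

```text
time: 8.07
position: [597.6, 10.9, 149.0]
tcp_rot: [-1.595, -2.706, 0.001]
force: [-0.3, -0.9, -0.9]
opening: 0.159
```

```bash
cat > look.py <<'E'
from h import *
import sys
n=sys.argv[1]
im,W=cam("wrist"); save(im,n); T=np.array(im["tool_from_camera"]); P=zmask(im,T)
np.savez(n+".npz",frame=im["frame"],P=P,W=W)
m=(np.abs(P[:,:,1])<14)&(np.abs(P[:,:,0])<14)&(P[:,:,2]>-30)&(P[:,:,2]<40)
q=P[m]
for z0 in range(-28,38,4):
    r=q[(q[:,2]>=z0)&(q[:,2]<z0+4)]
    if len(r)>5: print(z0,len(r),r.min(0).round(1),r.max(0).round(1))
E
python3 look.py w6
python3 - <<'E'
from h import *
delta([599.2,11.2,150],np.radians(119.1))
E
```

```text
-28 170 [-10.3 -13.8 -28. ] [ 11.5  14.  -24. ]
-24 878 [-11.8 -13.9 -24. ] [ 11.3  14.  -20. ]
-20 289 [ -7.8 -14.  -20. ] [ 11.3  13.9 -16.1]
-16 240 [-11.3 -13.8 -16. ] [ 11.1  13.9 -12. ]
-12 202 [  1.7 -13.9 -12. ] [11.2 13.8 -8. ]
-8 228 [  2.3 -13.9  -8. ] [11.1 13.9 -4. ]
-4 131 [  2.6 -12.1  -4. ] [10.7 13.9 -0. ]
0 171 [ 1.7 -5.7  0.5] [8.9 8.  3.9]
4 58 [ 4.6 -5.8  4. ] [9.  8.  7.8]
12 9 [ 3.7 -2.1 14.6] [ 4.9  3.8 15.8]
16 52 [ 1.1 -3.9 16.1] [ 5.2  6.9 20. ]
20 52 [ 0.5 -4.  20.3] [ 5.1  7.  24. ]
24 43 [ 0.3 -4.1 24. ] [ 4.8  7.1 27.8]
t 8.125 pos [597.72  11.01 149.14] yawx 118.97 tiltz [-3.e-04 -2.e-04 -1.e+00] q [-0.105  0.477 -0.182  0.912 -0.     0.96 ] F [-0.3  0.5 -0.8] M [ 0.01 -0.03  0.02] open 0.16
delta m [-0.0005  0.0014 -0.0009] rot [-0.0004  0.     -0.0022] rows>= 0.0
```

View pics/w6.png

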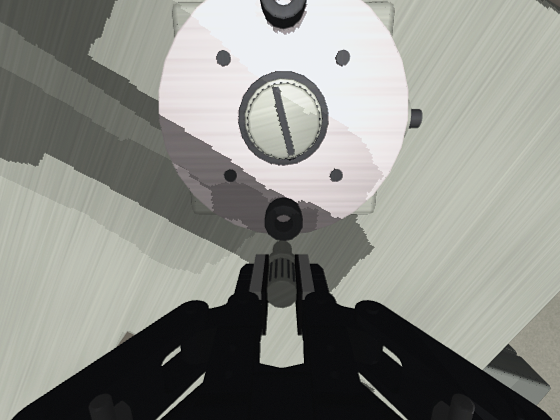

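```bash
cat > meas.py <<'E'
from h import *
import sys
# usage: meas.py npz zlo zhi cx cy rad   (tool coords) -> contours circles
a=np.load(sys.argv[1]+".npz"); P=a["P"]; zlo,zhi,cx,cy,rad=map(float,sys.argv[2:])
m=(P[:,:,2]>zlo)&(P[:,:,2]<zhi)&(np.hypot(P[:,:,0]-cx,P[:,:,1]-cy)<rad)
print("n",m.sum(),"med",np.median(P[m],0).round(2))
cs,_=cv2.findContours(m.astype(np.uint8),cv2.RETR_CCOMP,cv2.CHAIN_APPROX_NONE)
for c in cs:
    c=c[:,0]
    if len(c)>14: print(len(c),circ(P[c[:,1],c[:,0],:2]).round(2),"px",c.mean(0).round(1))
# shank axis: visible surface fit
k=(np.abs(P[:,:,1]-1)<9)&(np.abs(P[:,:,0])<14)&(P[:,:,2]>11)&(P[:,:,2]<27)
q=P[k]
f=least_squares(lambda s:np.hypot(q[:,0]-s[0]-s[2]*(q[:,2]-20),q[:,1]-s[1]-s[3]*(q[:,2]-20))-6,[0,1,0,0],loss="soft_l1",f_scale=.3)
print("shank axis at z=20",f.x.round(3),len(q), "rms",np.sqrt(np.mean(f.fun**2)).round(2))
k=(np.abs(P[:,:,1]-1)<7)&(np.abs(P[:,:,0])<14)&(P[:,:,2]>-18)&(P[:,:,2]<-4)&(P[:,:,0]>2)
q=P[k]
if len(q)>20:
    f=least_squares(lambda s:np.hypot(q[:,0]-s[0],q[:,1]-s[1])-8,[0,1],loss="soft_l1",f_scale=.3); print("knob axis",f.x.round(2),len(q))
E
python3 meas.py w6 66 74 0 0 25
python3 -c "
from h import *
s=state();print(s['position'])"
```

```text
n 914 med [ 0.99  3.13 69.84]
108 [ 0.15  2.69 14.28] px [283.5 221.7]
49 [0.02 2.63 6.95] px [283.5 222.4]
shank axis at z=20 [-1.429  1.368 -0.014  0.015] 147 rms 0.25
knob axis [-1.34  1.  ] 419
[597.72048371  11.00748021 149.13880955]
```

move_arm --pt "0.0014 0.0012 0.01 0 0 0" --pt "0.0014 0.0012 0.025 0 0 0" --pt "0.0014 0.0012 0.033 0 0 0" --pt "0.0014 0.0012 0.033 0 0 0" --pt "0.0014 0.0012 0.033 0 0 0" --pt "0.0014 0.0012 0.033 0 0 0"

```text
time: 8.88
position: [598.7, 14.4, 116.7]
tcp_rot: [1.591, 2.708, 0.001]
force: [0.1, 0.3, -0.5]
opening: 0.163
```

```bash
python3 look.py w7 >/dev/null; python3 meas.py w7 34 40 0 1 25
python3 - <<'E'
from h import *
delta([599.2,11.2,150],np.radians(119.1))
E
```

```text
n 819 med [ 3.14 -1.06 37.59]
142 [-9.900e-01  1.000e-02  1.283e+01] px [279.4 238.7]
shank axis at z=20 [-1.465  1.369 -0.014 -0.007] 146 rms 0.21
knob axis [-1.34  1.01] 428
t 8.925 pos [598.67  14.35 116.77] yawx 119.11 tiltz [ 9.e-04 -1.e-04 -1.e+00] q [-0.099  0.509 -0.22   0.841 -0.     0.964] F [-0.5 -0.2 -0.8] M [-0.02 -0.02  0.04] open 0.16
delta m [-0.003  -0.001  -0.0332] rot [0.0007 0.0005 0.0002] rows>= 0.5
```

View pics/w7.png

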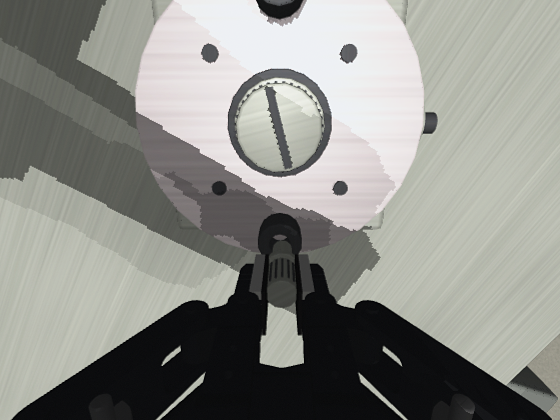

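move_arm --pt "-0.0011 -0.0014 0 0 0 0" --pt "-0.0011 -0.0014 0 0 0 0" --pt "-0.0011 -0.0014 0 0 0 0" --pt "-0.0011 -0.0014 0 0 0 0"

```text
time: 9.43
position: [597.6, 12.7, 116.3]
tcp_rot: [1.592, 2.708, -0.0]
force: [0.2, -0.2, -1.2]
opening: 0.164
```

```bash
cat >> meas.py <<'E'
cs,_=cv2.findContours(m.astype(np.uint8),cv2.RETR_EXTERNAL,cv2.CHAIN_APPROX_NONE)
c=max(cs,key=len)[:,0]; p=P[c[:,1],c[:,0],:2]
x0=np.array([cx,cy])
for _ in range(15):
    r=np.hypot(*(p-x0).T); g=np.abs(r-14.3)<2.0; x0=least_squares(lambda q:np.hypot(*(p[g]-q).T)-14.3,x0,loss="soft_l1",f_scale=.3).x
print("bush r14.3",x0.round(2),g.sum())
print("qvel",np.abs(state()["qvel"]).max().round(4))
E
python3 look.py w8 >/dev/null; python3 meas.py w8 34 40 -1.4 1.3 25
python3 - <<'E'
from h import *
delta([599.2,11.2,150],np.radians(119.1))
E
```

```text
n 851 med [ 3.74  2.16 37.14]
146 [-0.26  1.69 12.89] px [282.3 238. ]
shank axis at z=20 [-1.439  1.402 -0.    -0.003] 149 rms 0.22
knob axis [-1.35  0.97] 428
bush r14.3 [-1.43  1.79] 89
qvel 0.0027
t 9.475 pos [597.64  12.73 116.3 ] yawx 119.11 tiltz [ 1.e-04  0.e+00 -1.e+00] q [-0.102  0.508 -0.223  0.84   0.     0.961] F [-0.1  0.2 -1. ] M [ 0.02  0.01 -0.02] open 0.162
delta m [-0.0021  0.0006 -0.0337] rot [0.     0.     0.0001] rows>= 0.5
```

```bash
python3 -c "
import cv2;a=cv2.imread('pics/w8.png')[180:330,190:390];cv2.imwrite('pics/w8c.png',cv2.resize(a,None,fx=4,fy=4,interpolation=0))"
```

```text
(no output)
```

View pics/w8c.png

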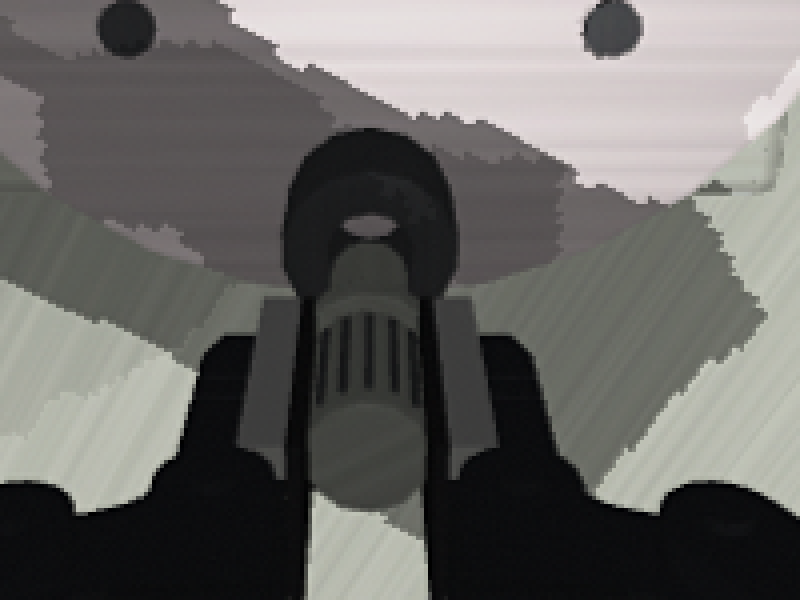

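The shank and the bush mouth line up to within about 0.4 mm in the image (foot at (370,260) in the crop, bore behind it). Start the insertion.

move_arm --pt "0 0.0003 0.003 0 0 0" --pt "0 0.0003 0.006 0 0 0" --pt "0 0.0003 0.009 0 0 0" --pt "0 0.0003 0.012 0 0 0" --pt "0 0.0003 0.012 0 0 0"

```text
time: 10.1
position: [597.6, 12.9, 103.9]
tcp_rot: [-1.592, -2.708, 0.0]
force: [0.2, -0.8, -1.0]
opening: 0.157
```

move_arm --pt "0 0 0.005 0 0 0" --pt "0 0 0.01 0 0 0" --pt "0 0 0.014 0 0 0" --pt "0 0 0.0165 0 0 0" --pt "0 0 0.0165 0 0 0"

```text
time: 10.72
position: [597.7, 12.9, 87.5]
tcp_rot: [-1.592, -2.708, 0.0]
force: [0.4, 0.1, -0.6]
opening: 0.159
```

move_arm --pt "0 0 0.001 0 0 0" --pt "0 0 0.0015 0 0 0" --pt "0 0 0.002 0 0 0"

```text
time: 11.1
position: [598.2, 12.8, 86.8]
tcp_rot: [1.592, 2.708, 0.0]
force: [-2.9, 1.2, 8.8]
opening: 0.161
```

The collar is down: 8.8 N upward at TCP z 86.8, against 87 expected. Release and rise.

move_arm --pt "0 0 0 0 0 0" --pt "0 0 0 0 0 0" --pt "0 0 0 0 0 0" --pt "0 0 -0.03 0 0 0" --pt "0 0 -0.07 0 0 0" --pt "0 0 -0.07 0 0 0" --pt "0 0 -0.07 0 0 0" --jaw 0.06

```text
time: 11.98
position: [597.6, 12.9, 155.4]
tcp_rot: [-1.592, -2.708, 0.0]
force: [-0.0, 0.7, 0.3]
opening: 0.467
```

```bash
python3 look.py w9 >/dev/null;  python3 - <<'E'
from h import *
a=np.load("w9.npz"); X=a["P"]@a["W"][:3,:3].T if 0 else None
P=a["P"]; s=state(); R0=R.from_rotvec(s["tcp_rot"]).as_matrix(); X=P@R0.T+s["position"]
k=(np.hypot(X[:,:,0]-599,X[:,:,1]-12)<10)&(X[:,:,2]>70); print("knob top z",np.percentile(X[k][:,2],[50,90]),np.median(X[k],0))
delta([535.4,-351.4,160],np.radians(86.3))
E
```

```text
knob top z [105.30453732 108.17370026] [597.31124554  15.70379476 105.30453732]
t 12.025 pos [597.11  12.94 154.78] yawx 119.11 tiltz [-1.7e-03  2.0e-04 -1.0e+00] q [-0.102  0.472 -0.175  0.926 -0.     0.961] F [ 0.3 -1.1 -0.6] M [ 0.    0.02 -0.01] open 0.474
delta m [-0.2883 -0.2312 -0.0052] rot [-1.600e-03 -5.000e-04  5.726e-01] rows>= 5.9
```

View pics/w9.png

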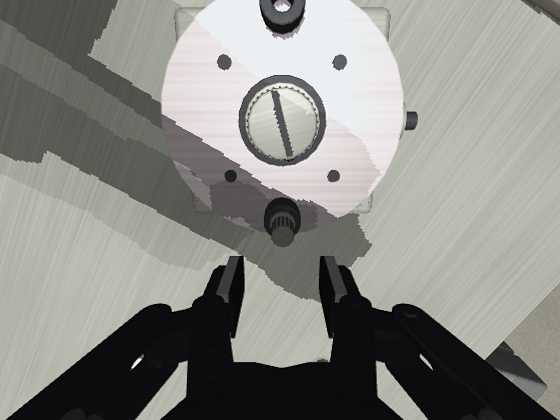

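Pin 1 is home in bush B: knob at (282,228), top about 108.8 mm after bias (109 expected). Now pin 2.

move_arm --pt "-0.05 -0.04 -0.005 0 0 0.1" --pt "-0.289 -0.231 0.05 0 0 0.573" --pt "-0.289 -0.231 0.05 0 0 0.573" --pt "-0.289 -0.231 0.05 0 0 0.573" --pt "-0.289 -0.231 0.05 0 0 0.573" --pt "-0.289 -0.231 0.05 0 0 0.573" --pt "-0.289 -0.231 0.07 0 0 0.573" --pt "-0.289 -0.231 0.07 0 0 0.573" --pt "-0.289 -0.231 0.07 0 0 0.573" --pt "-0.289 -0.231 0.07 0 0 0.573" --pt "-0.289 -0.231 0.07 0 0 0.573"

```text
time: 13.4
position: [537.3, -351.6, 86.6]
tcp_rot: [2.29, 2.149, 0.0]
force: [0.5, -0.4, -0.3]
opening: 0.473
```

```bash
python3 look.py w10 >/dev/null;  python3 - <<'E'
from h import *
a=np.load("w10.npz"); P=a["P"]; s=state(); R0=R.from_rotvec(s["tcp_rot"]).as_matrix(); X=P@R0.T+s["position"]; d=X[:,:,2]
k=(np.hypot(X[:,:,0]-536,X[:,:,1]+351)<16)&(d>62)&(d<72)
cs,_=cv2.findContours(k.astype(np.uint8),cv2.RETR_EXTERNAL,cv2.CHAIN_APPROX_NONE); c=max(cs,key=len)[:,0]
t=circ(P[c[:,1],c[:,0],:2]); print("tool meas",t,"true",t[:2]-[.5,1.1])
x=(X[c[:,1],c[:,0],0]); print(np.abs(s["qvel"]).max())
for sg in (1,-1):
    m=(sg*P[:,:,1]>8)&(sg*P[:,:,1]<40)&(abs(P[:,:,0])<30)&(P[:,:,2]>-25)&(P[:,:,2]<-8); print(sg,P[m].min(0),P[m].max(0))
delta([534.5,-351.7,45],np.radians(86.3))
E
```

```text
tool meas [ 0.80303483 -1.79576412  7.6634592 ] true [ 0.30303483 -2.89576412]
0.002845583739490568
1 [-10.90590135  20.97262205 -24.96516192] [12.06587769 34.96722547 -8.00917293]
-1 [-11.24453871 -32.79150972 -24.99437408] [ 12.11822161 -18.69303038  -8.02224533]
t 13.45 pos [ 537.2  -351.65   86.48] yawx 86.33 tiltz [ 8.e-04 -7.e-04 -1.e+00] q [-0.694  0.612 -0.123  0.834 -0.     0.94 ] F [ 0.3 -0.5 -1.1] M [-0.05 -0.03 -0.02] open 0.467
delta m [-0.0002 -0.0027  0.0415] rot [0.0009 0.0007 0.0006] rows>= 0.7
```

View pics/w10.png

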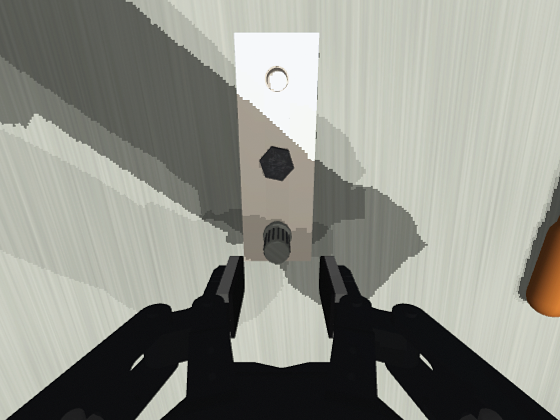

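Pin 2 sits at (277,240), between the open pads. Descend and grip.

move_arm --pt "-0.0005 -0.0028 0.015 0 0 0" --pt "-0.0005 -0.0028 0.03 0 0 0" --pt "-0.0005 -0.0028 0.04 0 0 0" --pt "-0.0005 -0.0028 0.0415 0 0 0" --pt "-0.0005 -0.0028 0.0415 0 0 0"

```text
time: 14.08
position: [533.8, -352.4, 44.1]
tcp_rot: [-2.292, -2.148, 0.0]
force: [-0.7, 0.0, 1.0]
opening: 0.47
```

move_arm --pt "0 0 0 0 0 0" --pt "0 0 0 0 0 0" --pt "0 0 0 0 0 0" --pt "0 0 0 0 0 0" --jaw 1 --squeeze 60

```text
time: 14.58
position: [534.3, -352.7, 45.0]
tcp_rot: [2.291, 2.147, 0.0]
force: [-0.4, -0.1, 4.4]
opening: 0.16
```

move_arm --pt "0 0 -0.03 0 0 0" --pt "0 0 -0.07 0 0 0" --pt "0 0 -0.107 0 0 0" --pt "0 0 -0.107 0 0 0" --pt "0 0 -0.107 0 0 0"

```text
time: 15.2
position: [533.3, -351.9, 150.4]
tcp_rot: [-2.291, -2.147, 0.0]
force: [0.0, -0.1, -1.4]
opening: 0.157
```

```bash
python3 look.py w11;  python3 - <<'E'
from h import *
delta([526.6,141.8,152],np.radians(119.1))
delta([569,65.5,152],np.radians(119.1))
E
```

```text
-28 165 [ -9.4 -14.  -28. ] [ 12.1  13.9 -24. ]
-24 877 [-10.9 -13.9 -24. ] [ 12.  14. -20.]
-20 302 [ -4.2 -14.  -20. ] [ 11.8  13.9 -16. ]
-16 235 [-10.8 -13.8 -16. ] [ 11.9  13.8 -12. ]
-12 214 [-10.4 -13.9 -12. ] [12.1 13.9 -8. ]
-8 214 [  5.7 -14.   -8. ] [11.8 13.7 -4. ]
-4 113 [  5.8 -12.1  -3.8] [11.4 13.9 -0.1]
0 174 [ 5.5 -5.6  0. ] [11.6  8.   4. ]
4 69 [ 6.8 -6.8  4. ] [11.8  9.1  7.5]
12 7 [ 7.  -2.  15.2] [ 7.8  4.4 15.9]
16 44 [ 3.9 -3.9 16.1] [ 7.8  6.9 20. ]
20 54 [ 2.5 -4.6 20. ] [ 7.8  7.  24. ]
24 42 [ 2.4 -4.6 24.1] [ 7.8  7.1 27.9]
28 10 [ 3.8 -4.1 28. ] [ 7.3  5.9 29.7]
t 15.25 pos [ 532.93 -351.62  149.77] yawx 86.28 tiltz [-0.002   0.0017 -1.    ] q [-0.699  0.55  -0.057  0.966 -0.     0.937] F [ 0.2  0.8 -0.8] M [-0.01  0.04  0.03] open 0.164
delta m [ 0.492  -0.0384 -0.0014] rot [-0.0016 -0.0021 -0.5729] rows>= 7.9
t 15.25 pos [ 532.93 -351.62  149.77] yawx 86.28 tiltz [-0.002   0.0017 -1.    ] q [-0.699  0.55  -0.057  0.966 -0.     0.937] F [ 0.2  0.8 -0.8] M [-0.01  0.04  0.03] open 0.164
delta m [ 0.4186  0.0089 -0.0016] rot [-0.0016 -0.0021 -0.5729] rows>= 6.7
```

View pics/w11.png

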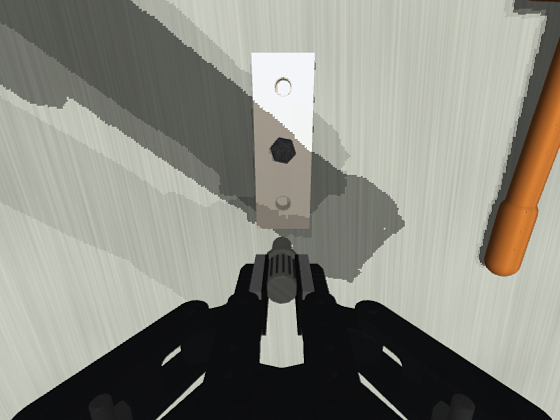

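Pin 2 is held and both outer holes are empty, with the jack screw still in place at (283,150). Carry it to bush A.

move_arm --pt "0.491 -0.0385 -0.005 0 0 -0.573" --pt "0.491 -0.0385 -0.005 0 0 -0.573" --pt "0.491 -0.0385 -0.005 0 0 -0.573" --pt "0.491 -0.0385 -0.005 0 0 -0.573" --pt "0.491 -0.0385 -0.005 0 0 -0.573" --pt "0.491 -0.0385 -0.005 0 0 -0.573" --pt "0.491 -0.0385 -0.005 0 0 -0.573" --pt "0.491 -0.0385 -0.005 0 0 -0.573" --pt "0.491 -0.0385 -0.005 0 0 -0.573" --pt "0.491 -0.0385 -0.005 0 0 -0.573" --pt "0.491 -0.0385 -0.005 0 0 -0.573" --pt "0.491 -0.0385 -0.005 0 0 -0.573"

```text
time: 16.75
position: [527.3, 138.8, 156.1]
tcp_rot: [-1.595, -2.706, 0.001]
force: [0.1, 0.3, -0.8]
opening: 0.162
```

```bash
python3 look.py w12 >/dev/null; python3 meas.py w12 68 80 1.5 1 25
python3 - <<'E'
from h import *
delta([526.6,141.8,152],np.radians(119.1))
E
```

```text
n 857 med [ 4.74  1.66 76.88]
103 [ 4.07  1.66 14.27] px [282.2 214.2]
48 [4.12 1.82 7.05] px [282.1 214.5]
shank axis at z=20 [ 0.849  1.138 -0.01   0.012] 140 rms 0.23
knob axis [0.92 1.07] 420
bush r14.3 [4.05 1.66] 103
qvel 0.008
t 16.8 pos [527.41 138.98 156.21] yawx 118.99 tiltz [-1.e-04 -1.e-04 -1.e+00] q [ 0.122  0.38  -0.318  0.873 -0.     1.187] F [-0.2  0.3 -0.9] M [ 0.01  0.02 -0.02] open 0.161
delta m [0.0029 0.0007 0.0042] rot [-0.0002  0.     -0.0019] rows>= 0.1
```

View pics/w12.png

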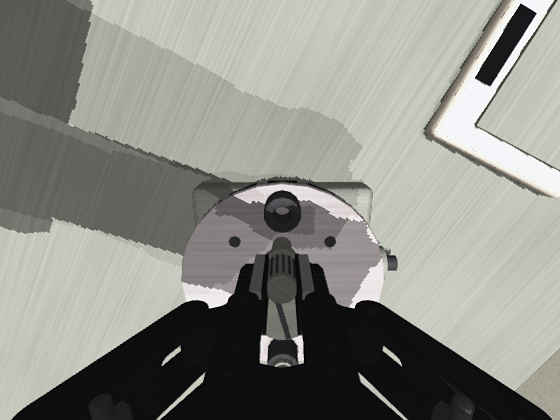

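move_arm --pt "0.0032 0.0005 0.01 0 0 0" --pt "0.0032 0.0005 0.03 0 0 0" --pt "0.0032 0.0005 0.039 0 0 0" --pt "0.0032 0.0005 0.039 0 0 0" --pt "0.0032 0.0005 0.039 0 0 0" --pt "0.0032 0.0005 0.039 0 0 0" --pt "0.0032 0.0005 0.039 0 0 0"

```text
time: 17.68
position: [526.5, 143.2, 117.8]
tcp_rot: [1.592, 2.708, 0.001]
force: [0.5, 0.1, -1.4]
opening: 0.156
```

```bash
python3 look.py w13 >/dev/null; python3 meas.py w13 34 41 1 1.2 25
python3 - <<'E'
from h import *
delta([526.6,141.8,152],np.radians(119.1))
E
```

```text
n 842 med [ 5.05 -0.42 38.58]
147 [ 0.72  0.28 13.14] px [279.8 235.4]
shank axis at z=20 [ 8.640e-01  1.162e+00 -1.000e-03  5.000e-03] 137 rms 0.23
knob axis [0.94 1.08] 412
bush r14.3 [-0.12  0.25] 93
qvel 0.0049
t 17.725 pos [526.4  143.24 117.66] yawx 119.11 tiltz [ 7.e-04  1.e-04 -1.e+00] q [ 0.13   0.42  -0.367  0.783  0.     1.193] F [-0.5 -0.2  0.8] M [-0.03  0.    0.03] open 0.164
delta m [-0.0014 -0.0005 -0.0343] rot [0.0007 0.0002 0.0001] rows>= 0.5
```

move_arm --pt "-0.0009 -0.0008 0 0 0 0" --pt "-0.0009 -0.0008 0 0 0 0" --pt "-0.0009 -0.0008 0 0 0 0" --pt "-0.0009 -0.0008 0 0 0 0"

```text
time: 18.23
position: [525.9, 142.0, 117.3]
tcp_rot: [-1.592, -2.708, -0.0]
force: [0.4, -0.4, -0.9]
opening: 0.163
```

```bash
python3 look.py w14 >/dev/null; python3 meas.py w14 34 41 1 1.2 25
python3 - <<'E'
from h import *
delta([526.6,141.8,152],np.radians(119.1))
import cv2;a=cv2.imread('pics/w14.png')[180:330,190:390];cv2.imwrite('pics/w14c.png',cv2.resize(a,None,fx=4,fy=4,interpolation=0))
E
```

```text
n 877 med [ 5.61  1.52 38.08]
149 [ 1.48  1.31 13.25] px [281.5 234.8]
shank axis at z=20 [ 8.720e-01  1.207e+00 -1.000e-02  1.000e-03] 140 rms 0.24
knob axis [0.95 1.08] 413
bush r14.3 [0.71 1.26] 95
qvel 0.0016
t 18.275 pos [525.87 142.01 117.27] yawx 119.11 tiltz [-0. -0. -1.] q [ 0.128  0.42  -0.369  0.782  0.     1.191] F [-0.1 -0.1 -0.2] M [ 0.02 -0.02 -0.02] open 0.158
delta m [-0.0005  0.0005 -0.0347] rot [-0.     -0.      0.0001] rows>= 0.6
```

View pics/w14c.png

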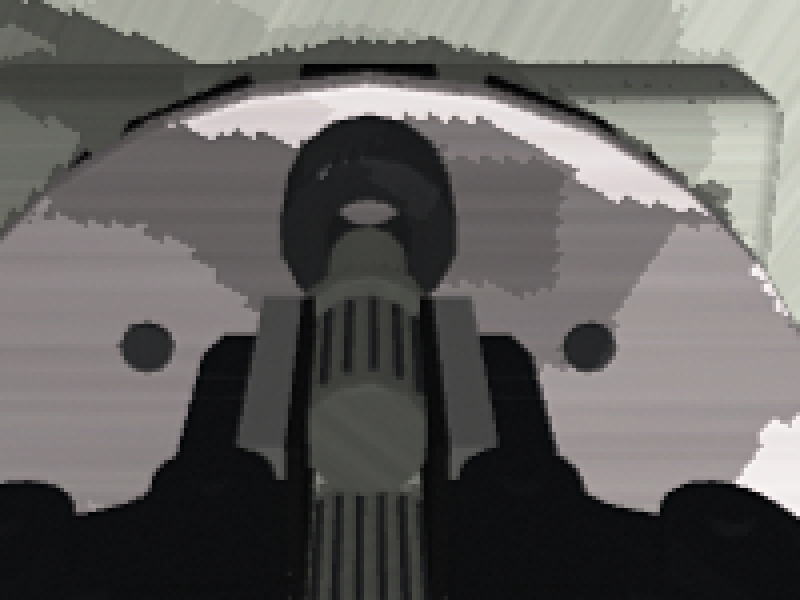

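Shank (0.87,1.21) and bush (0.71,1.26) agree to about 0.2 mm. Insert.

move_arm --pt "0 0 0.003 0 0 0" --pt "0 0 0.006 0 0 0" --pt "0 0 0.009 0 0 0" --pt "0 0 0.012 0 0 0" --pt "0 0 0.013 0 0 0"

```text
time: 18.9
position: [525.8, 142.0, 104.0]
tcp_rot: [-1.592, -2.708, 0.0]
force: [0.7, -0.2, -1.1]
opening: 0.162
```

```bash
python3 -c "
from h import *
delta([525.9,142,87],np.radians(119.1))"
```

```text
t 18.9 pos [525.81 141.98 104.01] yawx 119.11 tiltz [-2.e-04 -1.e-04 -1.e+00] q [ 0.128  0.436 -0.383  0.752 -0.     1.191] F [ 0.7 -0.2 -1.1] M [-0.05  0.01  0.03] open 0.162
delta m [-0.      0.0001  0.017 ] rot [-0.0002 -0.0001  0.0001] rows>= 0.3
```

move_arm --pt "0 0 0.005 0 0 0" --pt "0 0 0.01 0 0 0" --pt "0 0 0.014 0 0 0" --pt "0 0 0.0165 0 0 0" --pt "0 0 0.0175 0 0 0" --pt "0 0 0.0185 0 0 0"

```text
time: 19.65
position: [525.9, 142.0, 86.9]
tcp_rot: [1.592, 2.708, 0.0]
force: [-5.4, -0.6, 14.4]
opening: 0.158
```

Pin 2 is home (14.4 N upward at TCP z 86.9). Release and rise.

move_arm --pt "0 0 0 0 0 0" --pt "0 0 0 0 0 0" --pt "0 0 0 0 0 0" --pt "0 0 -0.03 0 0 0" --pt "0 0 -0.07 0 0 0" --pt "0 0 -0.09 0 0 0" --pt "0 0 -0.09 0 0 0" --pt "0 0 -0.09 0 0 0" --jaw 0.06

```text
time: 20.65
position: [525.2, 141.9, 174.7]
tcp_rot: [-1.591, -2.707, 0.002]
force: [0.1, -0.0, -0.8]
opening: 0.469
```

```bash
python3 look.py w15 >/dev/null; python3 -c "
from h import *
a=np.load('w15.npz'); P=a['P']; s=state(); R0=R.from_rotvec(s['tcp_rot']).as_matrix(); X=P@R0.T+s['position']
k=(np.hypot(X[:,:,0]-526.6,X[:,:,1]-142)<12)&(X[:,:,2]>90); print('knob top z',np.percentile(X[k][:,2],[50,80,95]))
delta([562.9,76.5,175],np.radians(119.1))"
```

```text
knob top z [254.52341071 260.97112477 263.54110313]
t 20.7 pos [524.99 141.85 174.41] yawx 119.1 tiltz [-2.2e-03 -3.0e-04 -1.0e+00] q [ 0.128  0.361 -0.295  0.917 -0.     1.191] F [ 0.8 -0.4  0.4] M [-0.03 -0.02 -0.02] open 0.473
delta m [-0.0755  0.0013 -0.0007] rot [-0.0021 -0.0008  0.    ] rows>= 1.2
```

View pics/w15.png

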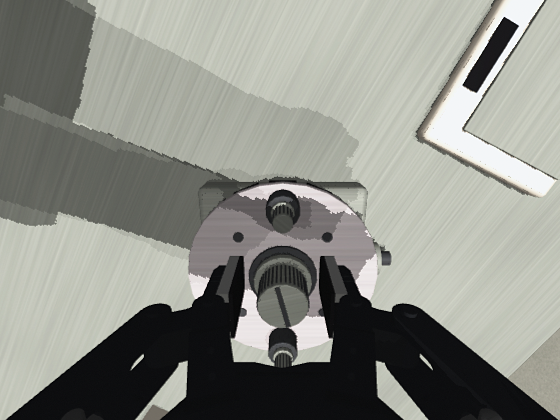

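Both pins sit in their bushes, at (283,210) and (282,347). Now centre over the cap and unwind the wrist.

move_arm --pt "-0.0755 0.0013 0 0 0 -0.18" --pt "-0.0755 0.0013 0 0 0 -0.36" --pt "-0.0755 0.0013 0 0 0 -0.54" --pt "-0.0755 0.0013 0 0 0 -0.72" --pt "-0.0755 0.0013 0 0 0 -0.9" --pt "-0.0755 0.0013 0 0 0 -1.08" --pt "-0.0755 0.0013 0 0 0 -1.26" --pt "-0.0755 0.0013 0 0 0 -1.44" --pt "-0.0755 0.0013 0 0 0 -1.62" --pt "-0.0755 0.0013 0 0 0 -1.8" --jaw -0.6

```text
time: 21.95
position: [562.9, 76.6, 174.2]
tcp_rot: [1.14, -2.925, -0.001]
force: [0.6, -0.2, 0.1]
opening: 0.799
```

move_arm --pt "0 0 0 0 0 -0.18" --pt "0 0 0 0 0 -0.36" --pt "0 0 0 0 0 -0.54" --pt "0 0 0 0 0 -0.72" --pt "0 0 0 0 0 -0.9" --pt "0 0 0 0 0 -1.08" --pt "0 0 0 0 0 -1.26" --pt "0 0 0 0 0 -1.26" --pt "0 0 0 0 0 -1.26"

```text
time: 23.08
position: [563.3, 76.6, 175.0]
tcp_rot: [2.638, -1.704, -0.002]
force: [0.7, -1.8, 0.1]
opening: 0.801
```

```bash
cat > capm.py <<'E'
from h import *
import sys
im,W=cam("wrist"); save(im,sys.argv[1]); T=np.array(im["tool_from_camera"]); P=zmask(im,T); s=state()
R0=R.from_rotvec(s["tcp_rot"]).as_matrix(); X=P@R0.T+s["position"]; d=X[:,:,2]
k=(np.hypot(X[:,:,0]-562.9,X[:,:,1]-76.5)<30)&(abs(d-105)<3.5)
print("top z med",np.nanmedian(d[k]))
cs,_=cv2.findContours(k.astype(np.uint8),cv2.RETR_EXTERNAL,cv2.CHAIN_APPROX_NONE); c=max(cs,key=len)[:,0]
t=circ(P[c[:,1],c[:,0],:2]); print("cap tool meas",t.round(2),"true",(t[:2]-[.5,1.1]).round(2))
for sg in (1,-1):
    m=(sg*P[:,:,1]>8)&(sg*P[:,:,1]<50)&(abs(P[:,:,0])<30)&(P[:,:,2]>-30)&(P[:,:,2]<0); print(sg,P[m].min(0).round(1),P[m].max(0).round(1))
for nm,c in [("A",(526.6,142)),("B",(599.2,11.5))]:
    k=(np.hypot(X[:,:,0]-c[0],X[:,:,1]-c[1])<13)&(d>95)&(d<120)
    if k.sum()>20: print("knob",nm,np.percentile(d[k],[50,90]).round(1))
dk=(abs(d-56)<4)&(np.hypot(X[:,:,0]-562.9,X[:,:,1]-76.5)<90); print("disc",np.nanmedian(d[dk]))
delta([562.9,76.5,74],np.arctan2(R0[1,0],R0[0,0]))
E
python3 capm.py w16
```

```text
top z med 105.49387769067022
cap tool meas [-0.11 -0.46 21.46] true [-0.61 -1.56]
1 [-11.2  32.7 -30. ] [12.  46.8 -5.4]
-1 [-11.4 -48.9 -30. ] [ 12.1 -34.8  -5.4]
knob A [107.6 108.8]
knob B [108.4 109.4]
disc 55.52769887743762
t 23.125 pos [563.43  76.66 175.19] yawx -65.69 tiltz [-0.001 -0.    -1.   ] q [ 0.005  0.403 -0.228  0.94  -0.    -1.99 ] F [ 0.7 -0.1  0.1] M [ 0.   -0.04 -0.01] open 0.802
delta m [-0.      0.0005  0.1012] rot [0.0009 0.0004 0.    ] rows>= 1.6
```

View pics/w16.png

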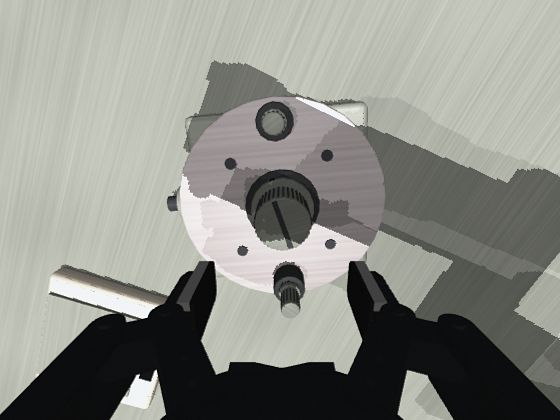

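Run:
```python
from h import *
im,_=cam("wrist"); T=np.array(im["tool_from_camera"]); print("now")
def pads(dep):
    P=zmask(dict(depth=dep,K=im["K"],D=im["D"]),T)
    for sg in (1,-1):
        m=(sg*P[:,:,1]>4)&(sg*P[:,:,1]<60)&(abs(P[:,:,0])<14)&(P[:,:,2]>-30)&(P[:,:,2]<-15); print(sg,np.percentile(np.abs(P[m][:,1]),[0,2,50]).round(1),P[m][:,0].min().round(1),P[m][:,0].max().round(1))
pads(im["depth"])
for n in ["w1","w2"]:
    print(n); pads(np.load(n+".npz")["depth"])
for n in ["w9","w10","w15","w6","w14"]:
    P=np.load(n+".npz")["P"]; print(n)
    for sg in (1,-1):
        m=(sg*P[:,:,1]>4)&(sg*P[:,:,1]<60)&(abs(P[:,:,0])<14)&(P[:,:,2]>-20)&(P[:,:,2]<-5); print(sg,np.percentile(np.abs(P[m][:,1]),[0,2,50]).round(1))
print(state()["opening"],state()["time"])
```

```text
now
1 [32.6 32.8 33.6] -11.3 11.9
-1 [34.8 35.  35.9] -10.8 11.9
w1
1 [40.9 41.3 41.8] -10.8 12.0
-1 [43.3 43.5 44. ] -11.0 12.1
w2
1 [41.1 41.2 41.8] -11.4 12.2
-1 [43.2 43.5 44. ] -11.3 12.3
w9
1 [21.  21.  23.7]
-1 [18.7 18.8 21.7]
w10
1 [21.  21.1 23.8]
-1 [18.7 18.8 21.5]
w15
1 [21.  21.  23.8]
-1 [18.8 18.8 21.5]
w6
1 [ 4.2  4.4 11.7]
-1 [ 4.   4.3 10.7]
w14
1 [ 4.1  4.4 11.6]
-1 [ 4.   4.3 10.8]
0.799036492160091 23.175
```

The cap is at tool (-0.5,-0.4) and both knob tops are at about 109. The jaw centre shifts by ±1 mm with opening, so I'll aim the cap at tool y ≈ +1 for the 44 mm grip.

move_arm --pt "-0.0005 -0.0014 0.03 0 0 0" --pt "-0.0005 -0.0014 0.06 0 0 0" --pt "-0.0005 -0.0014 0.085 0 0 0" --pt "-0.0005 -0.0014 0.098 0 0 0" --pt "-0.0005 -0.0014 0.101 0 0 0" --pt "-0.0005 -0.0014 0.101 0 0 0" --pt "-0.0005 -0.0014 0.101 0 0 0"

```text
time: 24.05
position: [565.6, 77.7, 75.8]
tcp_rot: [-2.64, 1.701, -0.002]
force: [-0.4, 0.3, -0.4]
opening: 0.8
```

```bash
python3 capm.py w17
```

```text
top z med 105.23139392058775
cap tool meas [ 0.04  2.18 21.59] true [-0.46  1.08]
1 [-20.8   8.  -30. ] [20.9 46.7 -0.1]
-1 [-18.8 -49.1 -30. ] [19.8 -8.  -0. ]
knob B [108.1 108.9]
disc 55.29527107565181
t 24.1 pos [565.58  77.71  75.74] yawx -65.57 tiltz [ 0.0017 -0.     -1.    ] q [ 0.007  0.51  -0.343  0.716 -0.    -1.99 ] F [-0.6  0.5 -0.1] M [ 0.02 -0.02 -0.03] open 0.803
delta m [-0.      0.0029  0.0017] rot [-0.0016 -0.0007  0.    ] rows>= 0.1
```

View pics/w17.png

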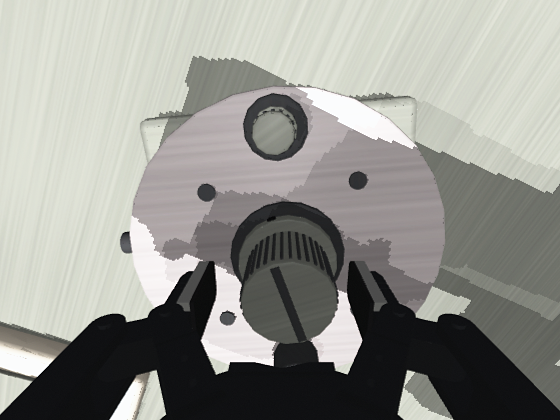

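The cap sits between the pads, slotted top at (289,300). Close on it.

move_arm --pt "0 0 0 0 0 0" --pt "0 0 0 0 0 0" --pt "0 0 0 0 0 0" --pt "0 0 0 0 0 0" --pt "0 0 0 0 0 0" --jaw 1 --squeeze 70

```text
time: 24.72
position: [562.6, 76.5, 75.5]
tcp_rot: [2.637, -1.7, -0.002]
force: [-8.0, -3.7, 9.4]
opening: 0.497
```

```bash
python3 capm.py w18
```

```text
top z med 105.29442889041097
cap tool meas [ 0.42 -0.87 22.18] true [-0.08 -1.97]
1 [-19.3   8.  -30. ] [19.8 33.8 -0.1]
-1 [-20.1 -35.9 -30. ] [21.4 -8.  -0. ]
knob B [108.2 109. ]
disc 55.344042550458695
t 24.775 pos [562.61  76.5   75.48] yawx -65.6 tiltz [-0.0036 -0.0028 -1.    ] q [ 0.007  0.509 -0.345  0.72  -0.003 -1.99 ] F [-7.5 -4.4 10. ] M [-0.74  1.48  0.05] open 0.495
delta m [ 0.0001 -0.0003  0.0015] rot [ 0.0044 -0.0011 -0.    ] rows>= 0.0
```

View pics/w18.png

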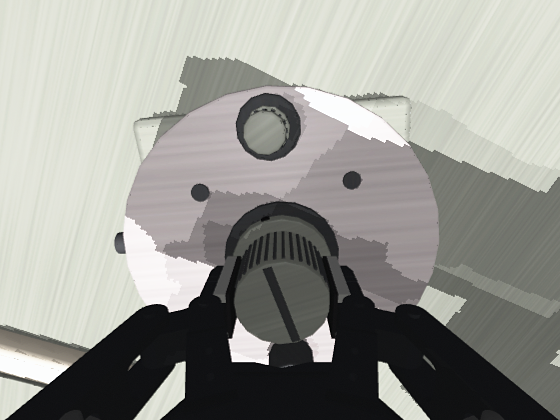

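The cap is gripped (opening 0.495). The readings show about 9 N sideways and 10 N vertical preload. I'll relieve that, then start turning clockwise.

move_arm --pt "0 0.001 -0.0007 0 0 0" --pt "0 0.0019 -0.0013 0 0 0" --pt "0 0.0019 -0.0013 0 0 0"

```text
time: 25.15
position: [562.6, 76.5, 75.6]
tcp_rot: [2.64, -1.701, -0.001]
force: [-1.1, -3.2, -2.9]
opening: 0.496
```

Run:
```python
from h import *
delta([562.61,76.5,75],np.radians(-65.6))
R0=R.from_rotvec(state()["tcp_rot"]).as_matrix(); print("F tool",(R0.T@state()["force"]).round(1),"M tool",(R0.T@state()["moment"]).round(2))
```

```text
t 25.15 pos [562.58  76.47  75.6 ] yawx -65.59 tiltz [-1.2e-03 -9.0e-04 -1.0e+00] q [ 6.000e-03  5.070e-01 -3.480e-01  7.160e-01 -1.000e-03 -1.991e+00] F [-1.1 -3.2 -2.9] M [-0.68  0.33 -0.  ] open 0.496
delta m [-0.     -0.      0.0006] rot [ 0.0014 -0.0004  0.0002] rows>= 0.0
F tool [2.4 2.4 2.9] M tool [-0.58  0.48  0.  ]
```

move_arm --pt "-0.0001 0 0.0001 0 0 0.1" --pt "-0.0002 0 0.0001 0 0 0.2" --pt "-0.0003 0 0.0002 0 0 0.3" --pt "-0.0004 -0.0001 0.0003 0 0 0.4" --pt "-0.0004 -0.0001 0.0003 0 0 0.5" --pt "-0.0005 -0.0002 0.0004 0 0 0.6" --pt "-0.0006 -0.0002 0.0004 0 0 0.7" --pt "-0.0006 -0.0003 0.0005 0 0 0.8" --pt "-0.0007 -0.0003 0.0006 0 0 0.9" --pt "-0.0008 -0.0004 0.0006 0 0 1.0" --pt "-0.0008 -0.0004 0.0006 0 0 1.0"

```text
time: 26.52
position: [561.8, 76.6, 74.9]
tcp_rot: [1.498, -2.757, 0.001]
force: [-2.4, -5.7, -1.1]
opening: 0.499
```

```bash
cat > st.py <<'E'
from h import *
s=state(); R0=R.from_rotvec(s["tcp_rot"]).as_matrix()
print("t",s["time"],"pos",s["position"].round(2),"yaw",np.degrees(np.arctan2(R0[1,0],R0[0,0])).round(2),"q6",s["joint_pos"][5].round(3),"eff6",s["effort"][5].round(3),"F tool",(R0.T@s["force"]).round(1),"M tool",(R0.T@s["moment"]).round(2),"open",round(s["opening"],3),"qv",np.abs(s["qvel"]).max().round(3))
E
python3 st.py; python3 capm.py w19
```

```text
t 26.525 pos [561.77  76.59  74.92] yaw -122.96 q6 -0.989 eff6 0.012 F tool [ 6.1 -1.1  1.1] M tool [-0.12  1.33  0.14] open 0.499 qv 0.017
top z med 104.77879286033797
cap tool meas [-0.64 -0.78 22.04] true [-1.14 -1.88]
1 [-19.9   8.  -30. ] [19.1 34.2 -0.1]
-1 [-21.8 -35.6 -30. ] [20.6 -8.  -0.1]
knob A [107.8 108.6]
knob B [107.7 108.9]
disc 55.41450876240913
t 26.575 pos [561.81  76.6   74.95] yawx -122.93 tiltz [-0.0028 -0.0026 -1.    ] q [ 0.007  0.508 -0.349  0.717 -0.003 -0.989] F [-3.3 -6.1 -1.8] M [-1.01  0.83 -0.07] open 0.495
delta m [-0.0005 -0.001   0.0009] rot [ 0.0009 -0.0037 -0.    ] rows>= 0.0
```

View pics/w19.png

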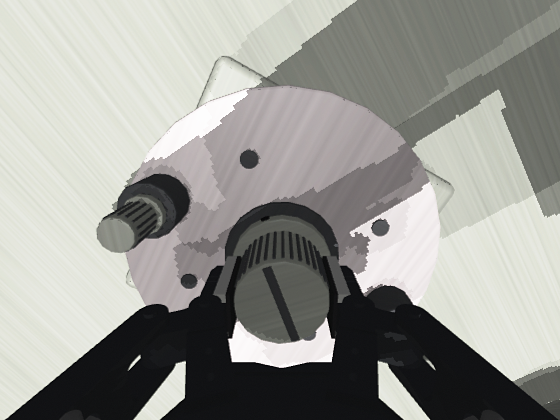

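The slot kept its angle relative to the jaws ((266,268) to (297,341)), so the cap turns with the grip, and its top fell 0.5 mm. Keep turning.

move_arm --pt "0.0011 0.0001 0.0001 0 0 0.1" --pt "0.001 0.0002 0.0001 0 0 0.2" --pt "0.0009 0.0003 0.0002 0 0 0.3" --pt "0.0008 0.0003 0.0003 0 0 0.4" --pt "0.0006 0.0004 0.0004 0 0 0.6" --pt "0.0003 0.0005 0.0005 0 0 0.8" --pt "0.0001 0.0005 0.0006 0 0 1.0" --pt "-0.0002 0.0004 0.0008 0 0 1.2" --pt "-0.0004 0.0003 0.0009 0 0 1.4" --pt "-0.0004 0.0003 0.0009 0 0 1.4" --pt "-0.0004 0.0003 0.0009 0 0 1.4"

```text
time: 27.95
position: [561.6, 77.6, 74.0]
tcp_rot: [-0.63, -3.075, 0.003]
force: [-4.5, -5.6, -1.1]
opening: 0.491
```

```bash
python3 st.py; python3 capm.py w20
```

```text
t 27.95 pos [561.55  77.62  74.03] yaw 156.85 q6 0.412 eff6 -0.046 F tool [ 2.  -6.9  1.2] M tool [0.82 0.44 0.11] open 0.491 qv 0.009
top z med 103.94523309725378
cap tool meas [-1.06  0.34 21.94] true [-1.56 -0.76]
1 [-21.1   8.  -30. ] [19.8 35.4 -0. ]
-1 [-21.8 -34.2 -30. ] [19.  -8.  -0.1]
knob A [107.9 109. ]
knob B [103.6 106.7]
disc 55.41599203693229
t 28.0 pos [561.53  77.61  74.02] yawx 156.87 tiltz [-0.0031 -0.0012 -1.    ] q [ 0.008  0.509 -0.35   0.715 -0.001  0.412] F [-4.4 -5.  -1.7] M [-0.53  0.69 -0.2 ] open 0.495
delta m [-0.0017 -0.0005  0.    ] rot [-0.0024 -0.0024  0.    ] rows>= 0.0
```

View pics/w20.png

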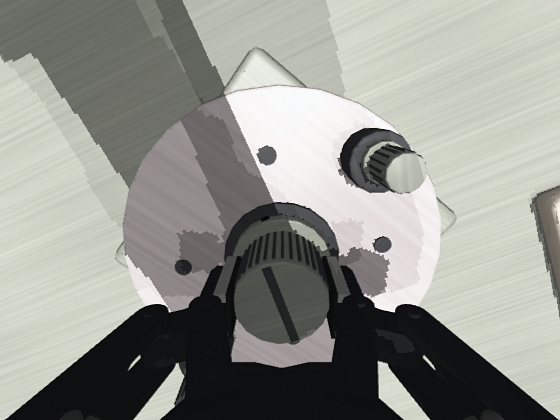

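move_arm --pt "0.0002 -0.0008 0.0001 0 0 0.1" --pt "0.0002 -0.001 0.0001 0 0 0.2" --pt "0.0002 -0.0009 0.0002 0 0 0.3" --pt "0.0002 -0.0009 0.0002 0 0 0.35" --pt "0.0002 -0.0009 0.0002 0 0 0.4" --pt "0.0002 -0.0009 0.0002 0 0 0.4"

```text
time: 28.75
position: [561.7, 77.8, 73.8]
tcp_rot: [-1.226, -2.89, 0.0]
force: [-2.8, -1.8, -4.9]
opening: 0.498
```

```bash
python3 st.py
```

```text
t 28.75 pos [561.74  77.84  73.81] yaw 134.03 q6 0.81 eff6 -0.038 F tool [ 0.7 -3.3  4.9] M tool [0.25 0.11 0.09] open 0.498 qv 0.011
```

move_arm --pt "0 0 0.0001 0 0 0.05" --pt "0 0.0001 0.0001 0 0 0.1" --pt "0 0.0001 0.0001 0 0 0.15" --pt "0 0.0001 0.0001 0 0 0.15"

```text
time: 29.25
position: [561.8, 77.9, 73.7]
tcp_rot: [-1.438, -2.791, 0.0]
force: [-2.3, -0.7, -5.9]
opening: 0.497
```

```bash
python3 st.py
```

```text
t 29.25 pos [561.83  77.9   73.71] yaw 125.47 q6 0.959 eff6 -0.04 F tool [ 0.7 -2.3  5.9] M tool [0.26 0.22 0.08] open 0.497 qv 0.01
```

move_arm --pt "0 0 0.0004 0 0 0.05" --pt "0 0.0001 0.0008 0 0 0.1" --pt "0 0.0001 0.0009 0 0 0.15" --pt "0 0.0001 0.0009 0 0 0.15"

```text
time: 29.75
position: [562.0, 77.9, 73.6]
tcp_rot: [-1.644, -2.676, 0.0]
force: [-4.7, -0.5, -0.4]
opening: 0.491
```

```bash
python3 st.py
```

```text
t 29.75 pos [561.98  77.94  73.59] yaw 116.88 q6 1.109 eff6 -0.068 F tool [ 1.7 -4.4  0.4] M tool [0.66 0.28 0.16] open 0.491 qv 0.007
```

move_arm --pt "0 -0.0003 0 0 0 0.05" --pt "0 -0.0005 0.0001 0 0 0.1" --pt "0 -0.0005 0.0001 0 0 0.15" --pt "0 -0.0005 0.0001 0 0 0.15"

```text
time: 30.25
position: [562.1, 78.0, 73.5]
tcp_rot: [-1.839, -2.547, -0.001]
force: [-4.6, 0.8, -0.1]
opening: 0.497
```

```bash
python3 st.py;python3 capm.py w21
```

```text
t 30.25 pos [562.08  77.97  73.5 ] yaw 108.34 q6 1.258 eff6 0.153 F tool [ 2.2 -4.1  0.1] M tool [ 0.49  0.37 -0.07] open 0.497 qv 0.001
top z med 103.36146054961492
cap tool meas [-0.4   1.05 21.86] true [-0.9  -0.05]
1 [-20.6   8.  -30. ] [20.8 36.  -0. ]
-1 [-20.  -33.8 -30. ] [19.4 -8.  -0. ]
knob A [108.1 109. ]
disc 55.374443717243395
t 30.3 pos [562.11  77.96  73.48] yawx 108.33 tiltz [-2.e-04  1.e-03 -1.e+00] q [ 7.000e-03  5.090e-01 -3.520e-01  7.100e-01  1.000e-03  1.258e+00] F [-4.2  0.7 -0.2] M [0.18 0.6  0.14] open 0.491
delta m [-0.0016  0.0003 -0.0005] rot [ 0.0001 -0.001  -0.    ] rows>= 0.0
```

move_arm --pt "0 0 0 0 0 0.03" --pt "0 0 0 0 0 0.05" --pt "0 0 0 0 0 0.05"

```text
time: 30.68
position: [562.3, 77.2, 73.5]
tcp_rot: [1.902, 2.499, -0.001]
force: [-4.1, -2.5, 1.1]
opening: 0.493
```

```bash
python3 st.py
```

```text
t 30.675 pos [562.33  77.23  73.45] yaw 105.45 q6 1.308 eff6 1.622 F tool [-1.3 -4.6 -1.1] M tool [ 0.75 -0.36 -1.6 ] open 0.493 qv 0.003
```

Torque jumped to 1.6 N·m, so the cap is on its stop. I'll check the slot angle in the tool frame for grip slip.

```bash
cat > slot.py <<'E'
from h import *
import sys
im,W=cam("wrist"); save(im,sys.argv[1]); K=np.array(im["K"]);D=np.array(im["D"]);T=np.array(im["tool_from_camera"])
np.save("T.npy",T)
def slot(fr,ztool,cc=(0,0)):
    g=cv2.cvtColor(fr,cv2.COLOR_RGB2GRAY).astype(float)
    v,u=np.mgrid[0:420,0:560]; p=cv2.undistortPoints(np.stack([u.ravel(),v.ravel()],1).astype(float)[:,None],K,D)[:,0]
    ray=np.c_[p,np.ones(len(p))]@T[:3,:3].T; t=(ztool-T[2,3])/ray[:,2]; q=T[:3,3]+ray*t[:,None]
    q=q[:,:2].reshape(420,560,2)
    r=np.hypot(q[:,:,0]-cc[0],q[:,:,1]-cc[1]); m=r<17
    ang=[]
    th=np.median(g[m])*0.72
    s=m&(g<th)
    n,lab,st,ce=cv2.connectedComponentsWithStats(s.astype(np.uint8)); i=1+np.argmax(st[1:,4])
    pts=q[lab==i]; c=pts.mean(0); ev,U=np.linalg.eigh(np.cov((pts-c).T)); d=U[:,1]
    return len(pts),c.round(2),np.sqrt(ev).round(2),(np.degrees(np.arctan2(d[1],d[0]))%180).round(2)
fl=[("w18",-30),("w19",-30.4),("w20",-30.4),("w21",-30.4),(sys.argv[1],-30.4)]
for n,z in fl:
    fr=cv2.imread("pics/"+n+".png")[:,:,::-1].copy(); print(n,slot(fr,z,(-.4,0)))
E
python3 slot.py w22
```

```text
w18 (606, array([0.6 , 0.67]), array([1.19, 9.73]), np.float64(161.22))
w19 (607, array([0.58, 0.63]), array([1.18, 9.76]), np.float64(161.35))
w20 (618, array([0.5 , 0.45]), array([1.21, 9.8 ]), np.float64(161.3))
w21 (619, array([0.61, 0.49]), array([1.21, 9.77]), np.float64(161.32))
w22 (624, array([0.66, 0.67]), array([1.22, 9.73]), np.float64(158.32))
```

View pics/w22.png

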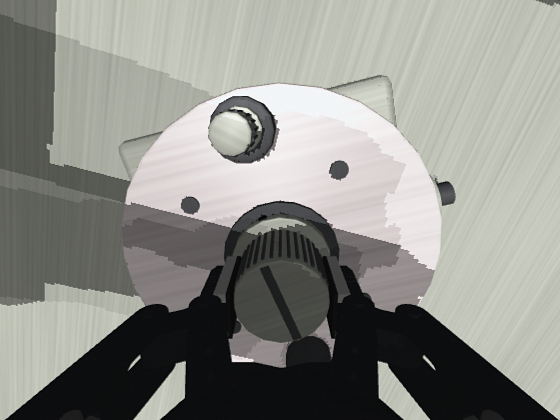

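The slot angle repeats to 0.1°: its world angle is -52.99° before and -52.87° after the extra 0.05 rad, so the cap really is on the hard stop. The target slot angle is about 37.05°. Back off most of it, then measure.

move_arm --pt "-0.0002 -0.0003 -0.0001 0 0 -0.15" --pt "-0.0004 -0.0005 -0.0002 0 0 -0.3" --pt "-0.0005 -0.0006 -0.0003 0 0 -0.45" --pt "-0.0007 -0.0006 -0.0004 0 0 -0.6" --pt "-0.0009 -0.0006 -0.0005 0 0 -0.75" --pt "-0.0011 -0.0006 -0.0006 0 0 -0.9" --pt "-0.0013 -0.0006 -0.0007 0 0 -1.05" --pt "-0.0014 -0.0005 -0.0008 0 0 -1.2" --pt "-0.0016 -0.0004 -0.0009 0 0 -1.35" --pt "-0.0017 -0.0003 -0.001 0 0 -1.5" --pt "-0.0017 -0.0003 -0.001 0 0 -1.5" --pt "-0.0017 -0.0003 -0.001 0 0 -1.5"

```text
time: 32.22
position: [562.3, 77.2, 74.4]
tcp_rot: [-0.306, 3.126, 0.006]
force: [-4.3, 4.7, 1.2]
opening: 0.491
```

```bash
python3 st.py; python3 slot.py w23|tail -1; python3 st.py; python3 capm.py w24
```

```text
t 32.225 pos [562.28  77.16  74.4 ] yaw -168.83 q6 -0.191 eff6 0.115 F tool [ 3.3  5.5 -1.1] M tool [-0.75  0.61 -0.11] open 0.491 qv 0.002
w23 (624, array([ 0.23, -0.44]), array([1.21, 9.75]), np.float64(159.3))
t 32.275 pos [562.25  77.21  74.38] yaw -168.82 q6 -0.191 eff6 0.117 F tool [ 3.9  4.4 -1.7] M tool [-0.77  0.59 -0.1 ] open 0.502 qv 0.001
top z med 104.3704587158937
cap tool meas [-0.49 -0.2  22.03] true [-0.99 -1.3 ]
1 [-19.7   8.  -30. ] [20.4 34.8 -0. ]
-1 [-20.6 -35.1 -30. ] [20.2 -8.  -0. ]
knob A [107.6 108.8]
knob B [108.5 109. ]
disc 55.47131964884014
t 32.325 pos [562.3   77.17  74.42] yawx -168.83 tiltz [-0.      0.0036 -1.    ] q [ 0.004  0.508 -0.352  0.712  0.004 -0.191] F [-5.2  3.8  1.1] M [0.56 0.7  0.11] open 0.498
delta m [-0.0005 -0.0008  0.0004] rot [0.0035 0.0006 0.    ] rows>= 0.0
```

The cap is backed off 84.8° so far. It needs 0.09 rad more.

move_arm --pt "0.0002 0.0004 0 0 0 -0.03" --pt "0.0004 0.0008 -0.0001 0 0 -0.06" --pt "0.0004 0.0008 -0.0001 0 0 -0.09" --pt "0.0004 0.0008 -0.0001 0 0 -0.09" --pt "0.0004 0.0008 -0.0001 0 0 -0.09" --pt "0.0004 0.0008 -0.0001 0 0 -0.09"

```text
time: 33.08
position: [562.2, 77.1, 74.5]
tcp_rot: [-0.45, 3.108, 0.002]
force: [-2.3, 4.3, -0.5]
opening: 0.497
```

```bash
python3 st.py; python3 slot.py w25|tail -1; python3 st.py; python3 capm.py w26
```

```text
t 33.075 pos [562.24  77.14  74.45] yaw -163.52 q6 -0.282 eff6 0.116 F tool [1.  4.8 0.5] M tool [-1.14 -0.08 -0.13] open 0.497 qv 0.002
w25 (619, array([ 0.17, -0.59]), array([1.21, 9.77]), np.float64(159.24))
t 33.125 pos [562.22  77.17  74.45] yaw -163.52 q6 -0.282 eff6 0.116 F tool [0.9 4.3 1. ] M tool [-1.14 -0.07 -0.07] open 0.494 qv 0.002
top z med 104.42177862744421
cap tool meas [-0.48 -0.25 22.02] true [-0.98 -1.35]
1 [-20.3   8.  -30. ] [19.8 34.8 -0. ]
-1 [-20.5 -35.1 -30. ] [20.4 -8.  -0.1]
knob A [107.5 108.8]
knob B [103.1 108.3]
disc 55.45502061712121
t 33.175 pos [562.25  77.16  74.49] yawx -163.52 tiltz [ 7.0e-04  1.7e-03 -1.0e+00] q [ 0.005  0.507 -0.352  0.711  0.002 -0.282] F [-1.7  4.4  0.1] M [1.12 0.25 0.09] open 0.495
delta m [-0.0004 -0.0008  0.0005] rot [0.0014 0.0012 0.    ] rows>= 0.0
```

View pics/w26.png

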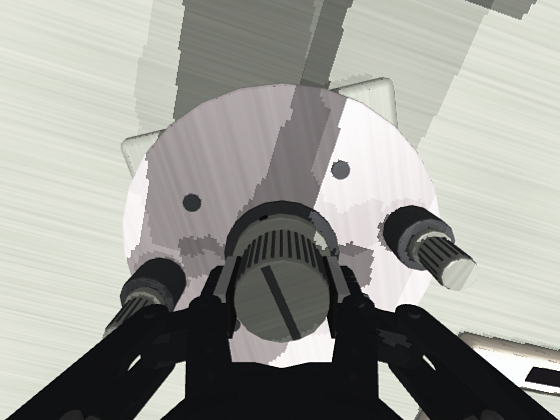

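The slot is at 37.24°, which is 90.2° (1.574 rad) off the stop, and the top rose 1.06 mm (1.0 expected). One last overview before handing in.

```bash
python3 - <<'E'
from h import *
im,W=cam("scene"); a=im["frame"][120:380,90:380,::-1]; cv2.imwrite("pics/s_end.png",cv2.resize(a,None,fx=2.2,fy=2.2,interpolation=cv2.INTER_CUBIC))
E
python3 st.py
```

```text
t 33.225 pos [562.25  77.13  74.46] yaw -163.52 q6 -0.282 eff6 0.116 F tool [1.  5.6 0.1] M tool [-1.16 -0.05 -0.12] open 0.492 qv 0.001
```

View pics/s_end.png

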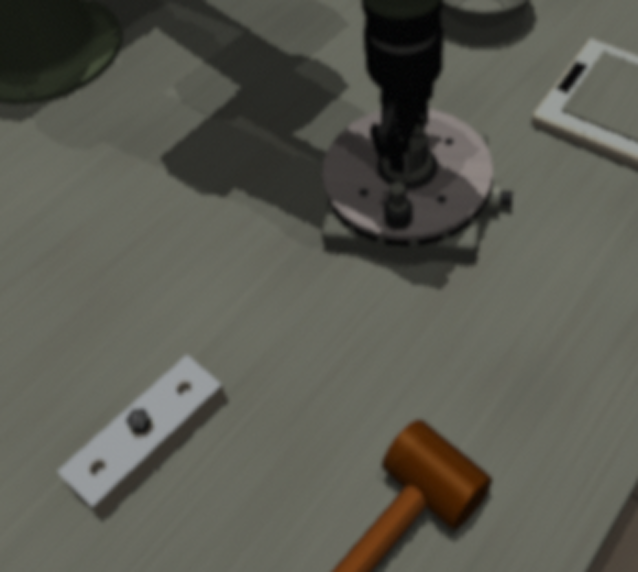

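The overview shows the rack with only the jack screw left, at (139,421) in the crop. The mallet is undisturbed, a pin stands in the front bush at (398,205), and the gripper is on the cap. Handing in.

```bash
python3 -c "
from bench import *
print(close_job())"
```

```text
the job is handed in; nothing more can be done
None
```

The job was handed in at 33.2 s: both drive pins are home, and the cap is a quarter turn off its stop with the gripper still holding it at 70 N.

- **Pins:** each collar came down on its bush with 9–14 N of upward force at the expected height. The last clear knob-top readings were about 109 mm, as expected. In the final picture bush B's knob read 108.3 mm (median 103.1), because the gripper partly hid it.
- **Cap:** it turned about 3.25 rad clockwise to the hard stop, where the torque jumped to 1.6 N·m. The grip slipped about 2–3° at the stop, so I set the back-off from the cap's slot in the image instead of the wrist angle. The slot shows 90.2° (1.574 rad) off the stop, and the cap top rose 1.06 mm against 1.0 mm expected.
- **Other things on the bench:** the last scene picture shows the jacking screw still in the rack and the mallet in place. I did not measure the bowl or scale again, but nothing touched them.
- **Disagreements:** the jaw centre shifted by about ±1 mm with opening. This left a side preload of about 5 N on the cap and a steady 1.2 N·m tilting moment at the wrist.

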